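# Hang the loose half of a hinged pipe collar on its pin and swing it shut

### The arm

A 7-joint arm with a two-finger parallel gripper is mounted at the origin on the work surface. World frame = base frame: x ahead of the robot, y to its left, z up, the work surface at z = 0. Lengths are in m, angles in rad, forces in N, time in s.
With the tool pointing down it reaches from about 0.425 to 0.825 m from the base axis. Payload 3.6 kg.
Tool frame: the origin (TCP) lies midway between the tips of the shut fingers; the grasp point (between the pads) lies 19 mm behind it; z points along the fingers, y is the direction in which the jaws open and shut (so a half turn about z gives the same grasp; the last joint's range is limited). The gripper opens to 85 mm and grips with 20 to 120 N. Pads are 22 mm wide; open, the fingers measure 114 mm over their backs; the gripper's body (76 mm by 85 mm) begins 54 mm behind the grasp point. The pads swing forward as they close: fully open they stand 13 mm farther back than shut.
Start: joints at [-1.319, 0.615, -0.013, 1.423, 0.008, 1.103, -0.04], TCP at [0.178, 0.625, 0.231] pointing down, gripper open.
Joint ranges: [-3.12, 3.12], [-0.3, 2.06], [-1.34, 1.32], [0.26, 2.42], [-1.36, 4.5], [0.01, 1.98], [-2.84, 2.84]. Speed limits (rad/s): [2.79, 2.79, 3.14, 3.14, 3.14, 3.14, 3.14].

### API

Orientations are given as a unit quaternion [w, x, y, z].
In Python, from plant import manip gives the robot as it stands.
- The arm moves only by the tool servo_tool, never from a script. Its argument "moves" is one flat list of numbers, 5 for each row, row after row: the opening, from -1 (shut) to 1 (fully open), then the shift along the tool's x, y, z in m, then the turn about the tool's z in degrees. In form: [jaw, tx, ty, tz, spin, jaw, tx, ty, tz, spin, ...]. A call has 1 to 8 rows; each row is the pose to reach, as a shift and turn from the pose commanded when the call began, along the tool's axes at that moment; what a row does not reach only later rows make up. A row lasts 1/8 s, in which the tool goes at most 62.5 mm and 10.7 degrees, less where a joint would pass 70% of its speed; a pose out of reach is approached as far as the arm can. A call with a gripper value outside its range is refused whole. The fingers move at their own pace and stop on an object; "force" is the grip in N (left out, the last holds). Time passes only in rows, so rows that repeat a pose let the fingers close. It gives the time, the measured TCP pose, the force and the opening at its end, in the units of the state.
- manip.get_state(): the state, without advancing time (a new reading comes with each control period).
- manip.snapshot(name): name is "side" or "top"; returns a dict with "color" (400x640x3 uint8, red, green, blue), "intrinsics" (3x3 intrinsics, pixels), "cam_to_world" (4x4, takes a point from camera to world coordinates). Camera axes: x right, y up, looking along -z (the intrinsics and any distortion apply to the point x, -y, -z); pixel columns grow to the right and rows downward; lengths in m; the calibration is good to about 2 mm. A picture is of the moment at which its call begins. There is no depth.
- manip.close_job(): hands the job in, once; it reports no verdict.
Trained networks look in a picture, given as the dict that the camera call returned (one of the last four; its "shot" number tells which), for a name from the list of things; names that differ only in an ending like _2 or _b are one class to them, and where a whole thing is asked for, a point or a joint stands for the part that bears it (a point fixed in the world has none). Each returns a list of dicts, best first, with "confidence" (0 to 1); they miss things now and then, are a little off and sometimes report something else, mostly with a low value. They report only what shows in the picture. A call takes as long as a camera call. They do not tell look-alikes from the thing itself.
- manip.find_in(label, picture): "location" ([x, y, z] in m, in world coordinates, good to about 4 mm: the middle of the surface that is visible of it).
The state is a dict: "t": time; "joint_pos": joint angles; "joint_vel": joint speeds; "effort": joint torques, N m; "tcp_pos": TCP position; "orientation": TCP orientation; "wrist_force": force on the tool from outside, world axes, zero at the start; "ft_torque": the same for the moment, N m; "finger_gap": opening from 0.0 (shut) to 1.0 (fully open).
Only numpy, scipy, OpenCV 4.12 (cv2) and the standard library are available. Lean on these libraries where they do the work, as an engineer would, in place of code of your own. Each camera call takes 0.05 s, during which the arm holds its last target.

### The job

Hang the loose half of the pipe collar on the fixed half: slide its knuckle into the fork with the half standing open, then push the long hinge pin from the stand down through all three knuckles until its shoulder sits fully home, without forcing anything. Then swing the half shut round the pipe on its pin, so that the two closing lugs meet, and let go; leave the short pin, hammer, brush and tube offcut alone.

Things in the scene. Friction and masses are not known exactly. Their poses are not given: they have to be found in the camera images.
- clamp: Fixed dark steel half of a hinged pipe collar, bolted to the bench round an upright pipe stub (diameter 82, 90 mm high). Origin on the bench at the pipe's centre, z up. Collar 60 mm high, radius 47 to 56; this half is on the +x side of its frame, with feet out to 90 mm. More than 50 N between halves, pipe, fork or pin damages them. Its hinge fork is at hinge
- hinge (a point): NOMINAL hinge axis (x 0, y +74 in the clamp's frame) at the fork's top face, 60 mm above the bench. Fork: two knuckles, outside diameter 30, vertical bore 13.2, heights 0 to 20 and 40 to 60 mm, open towards -x and +y, on a plate held by two bolts in long slots. It is tight but has been set anywhere along them: the true axis lies up to 7 mm from nominal along the clamp's x, either way
- clamp_ear (a point): In the parting plane at the fixed half's closing lug (x 0, y -67, z 30 mm in the clamp's frame); the lug is a block at x 1 to 16, y -80 to -54, height 6 to 54 mm
- half: Loose dark steel half, 0.6 to 0.8 kg, lying flat on the bench, bore upright. Origin on the bench at the bore's centre (open air), z up: when shut its frame lies on clamp's within 8 mm. Half ring on its -x side, wall 9 mm thick (radius 47 to 56), 60 mm high. Standing open by an angle A its yaw is the clamp's yaw minus A; at A = 1.2 to 1.6 rad it clears the pipe and leaves finger room at the wall
- half_eye (a point): Centre of the loose half's single knuckle bore (x 0, y +74, z 30 mm in its frame): outside diameter 30, bore 13.2, height 22 to 38 mm, so 2 mm free above and below in the fork. Slid into the fork along its own +y, its ring's end shoulder butts on the fork's two knuckles just as the bores come into line (within 1 mm). It drags on the bench with 3 to 6 N; the pin's nose draws it in from 1.5 mm off
- half_ear (a point): In the parting plane at the loose half's closing lug (x 0, y -67, z 30 mm in its frame); comes to clamp_ear when shut. The lug is a block at x -16 to -1, y -80 to -54, height 6 to 54 mm: its -x face can be pushed to swing the half shut
- half_wall (a point): Top edge of the loose half's wall at the middle of its arc (x -51.5, y 0, z 60 mm in its frame); the 9 mm thickness runs along the half's x: a good place to grip it from above
- pin: The hinge pin, bright steel, 120 g, upright in the stand: the one with the LONG SLIM head. Origin at its nose end, z up along it. Shank diameter 12, 58 mm long, chamfered to diameter 9.6 at the nose; then a collar of diameter 22, 4 mm thick; then a cylindrical grip of diameter 16, 38 mm tall (100 mm in all). It has play in its hole and may lean a little
- pin_collar (a point): Underside of the pin's collar, on its axis, 58 mm above the nose. Pushed into the hinge, the pin runs freely in line through the upper and middle knuckles; about 6 mm before home its nose meets a spring ball plunger in the side of the lower knuckle, which takes 8 to 18 N to push past and pops it back up if let go too soon; past it, the collar comes hard down on the fork
- rack: Aluminium pin stand, fixed block 130 x 50 mm, 70 mm high; origin under its centre; two blind holes of diameter 15.5 at x -35 and +35 mm; the pins' collars rest on its top. Which hole holds which pin varies
- short_pin: Bystander: short locating pin in the other hole, with a head of diameter 22, only 16 mm tall; origin at its nose, 30 mm below its collar
- hammer: Bystander: hammer 260 mm long, lying along its x, origin under the middle
- wire_brush: Bystander: wooden wire brush 220 x 30 x 32 mm along its x, origin under the middle
- offcut: Bystander: short tube offcut, diameter 64, 35 mm high, origin under the middle
Not all that is in view belongs to the job. Leave any red or yellow look-alike of the pin alone.

How it is judged:
On the way, in this order (a step that is already met when the one before it is completed fails the run):
1. the loose half stands open on the bench with its knuckle in the fork (horizontal distance between half_eye and hinge below 0.01 m and horizontal distance between half_ear and clamp_ear above 0.07 m and angle between half's own z axis and vertical below 0.1 rad), for 0.2 s.
2. the pin sits fully home through the three knuckles while the half still stands open (z of pin_collar in the frame of hinge below 0.002 m and horizontal distance between pin_collar and hinge below 0.01 m and horizontal distance between pin_collar and half_eye below 0.003 m and angle between pin's own z axis and vertical below 0.1 rad and horizontal distance between half_ear and clamp_ear above 0.07 m), for 0.2 s.
At the end, for the whole second after the job is handed in: The pin stands upright in the hinge with its collar down on the fork (within 2 mm), through the loose half's knuckle (in line within 3 mm); the loose half lies flat and shut round the pipe, its closing lug within 6 mm of shut against the other; all at rest and released (z of pin_collar in the frame of hinge below 0.002 m and horizontal distance between pin_collar and hinge below 0.01 m and horizontal distance between pin_collar and half_eye below 0.003 m and angle between each of pin, half's own z axis and vertical below 0.1 rad and x of half_ear in the frame of clamp_ear above -0.006 m and horizontal distance between half_ear and clamp_ear below 0.01 m and linear speed of each of half, pin below 0.02 m/s); the robot touches nothing.
It fails at once if the pin is forced into the fixed half (over 80 N in all, the plunger's side load of about 25 N included) (contact force between pin and clamp above 80 N).
It fails at once if the pin is forced against the loose half with more than 50 N (contact force between pin and half above 50 N).
It fails at once if the loose half is rammed against the fixed half or the pipe with more than 50 N (contact force between half and clamp above 50 N).
It fails at once if a bystander is moved by more than 30 mm (distance of any of short_pin, hammer, wire_brush, offcut from where it was at the start of the episode above 0.03 m).
It also fails if it takes over 72 s, if anything falls off the work surface, if the arm or the gripper's body presses on something with over 40 N, if the wrist force passes 120 N, or if a joint passes its speed limit or range.

## Working session

There is one attempt and no reset: what is moved stays moved. The work goes in short steps, Python scripts to look and compute and a tool call to move; the robot and the scene stay as the last step left them, time stands still between calls to the robot, and variables do not carry over. Pictures are saved under pics/ and viewed, and the job is handed in when it is done.

Besides the shell and the picture viewer there is one more tool, called after ">>>" as name(argument=value, ...), one argument or row to a line, values as JSON. servo_tool: Moves the arm, as the interface text tells. Its arguments: {"type":"object","properties":{"moves":{"type":"array","items":{"type":"number"}},"force":{"type":"number"}},"required":["moves"]}

```bash
ls; mkdir -p pics
cat > h.py <<'E'
import numpy as np, cv2
from plant import manip
def save(p,name): cv2.imwrite('pics/'+name,cv2.cvtColor(p['color'],cv2.COLOR_RGB2BGR))
def proj(p,X):
    M=np.linalg.inv(p['cam_to_world']);X=np.atleast_2d(X);c=X@M[:3,:3].T+M[:3,3]
    v=np.c_[c[:,0],-c[:,1],-c[:,2]];q=v@np.array(p['intrinsics']).T
    return q[:,:2]/q[:,2:]
def ray(p,u,v,z):
    d=np.linalg.inv(p['intrinsics'])@[u,v,1.];d=np.array([d[0],-d[1],-d[2]])
    M=np.array(p['cam_to_world']);d=M[:3,:3]@d;o=M[:3,3];return o+d*(z-o[2])/d[2]
E
python3 - <<'E'
from h import *
import pickle
for n in ('top','side'):
    p=manip.snapshot(n);save(p,n+'0.png');pickle.dump(p,open(n+'0.pkl','wb'))
    print(n,p.keys(),np.round(p['cam_to_world'],3).tolist(),np.round(p['intrinsics'],1).tolist())
    for l in ('clamp','hinge','clamp_ear','half','half_eye','half_ear','half_wall','pin','pin_collar','rack','short_pin','hammer','wire_brush','offcut'):
        try:
            print(l,[(round(d['confidence'],2),np.round(d['location'],3).tolist(),np.round(proj(p,d['location'])[0]).tolist()) for d in manip.find_in(l,p)])
        except Exception as e: print(l,e)
print(manip.get_state())
E
```

```text
pics
top dict_keys(['color', 'intrinsics', 'cam_to_world', 'shot']) [[0.001, 0.996, -0.093, 0.503], [-1.0, 0.001, 0.005, 0.033], [0.005, 0.093, 0.996, 1.082], [0.0, 0.0, 0.0, 1.0]] [[461.9, 0.0, 324.6], [0.0, 461.9, 201.1], [0.0, 0.0, 1.0]]
clamp [(0.87, [0.664, 0.02, 0.047], [328.0, 173.0]), (0.38, [0.469, -0.287, 0.036], [465.0, 260.0])]
hinge [(0.73, [0.463, -0.286, 0.037], [464.0, 262.0]), (0.64, [0.662, 0.025, 0.048], [326.0, 174.0])]
clamp_ear [(0.58, [0.659, 0.024, 0.048], [326.0, 175.0])]
half [(0.73, [0.467, -0.287, 0.038], [465.0, 261.0])]
half_eye [(0.8, [0.467, -0.285, 0.042], [464.0, 261.0]), (0.74, [0.705, 0.257, 0.014], [227.0, 158.0])]
half_ear [(0.89, [0.463, -0.286, 0.041], [465.0, 262.0])]
half_wall [(0.66, [0.468, -0.286, 0.038], [464.0, 260.0])]
pin [(0.57, [0.641, 0.406, 0.074], [153.0, 181.0]), (0.56, [0.534, 0.23, 0.084], [231.0, 230.0]), (0.47, [0.571, 0.332, 0.105], [181.0, 212.0])]
pin_collar [(0.54, [0.642, 0.408, 0.074], [152.0, 181.0]), (0.44, [0.568, 0.331, 0.103], [182.0, 213.0]), (0.42, [0.534, 0.233, 0.085], [230.0, 230.0])]
rack [(0.64, [0.534, 0.32
[... 1767 characters left out ...]
([-1.31947639,  0.6149169 , -0.01254962,  1.42339347,  0.00809156,
        1.10342484, -0.04041088]), 'joint_vel': array([ 5.05326107e-05, -2.12530837e-04,  1.47768811e-03,  3.36174850e-04,
        1.49031392e-05, -6.63769088e-04,  1.94579180e-04]), 'effort': array([-2.44950425e-04, -4.69095469e+01,  2.58973707e-01, -1.71336025e+01,
        1.00654564e-02,  1.85977733e-03,  3.95498375e-06]), 'tcp_pos': array([0.1782616 , 0.62504376, 0.23128855]), 'orientation': array([-1.25959347e-05,  1.38470394e-01,  9.90366572e-01, -4.50895911e-05]), 'wrist_force': array([-0.38488165,  0.59507427, -1.64557218]), 'ft_torque': array([ 0.05340673,  0.05769314, -0.00678136]), 'finger_gap': 0.9995434512161381}
```

View pics/top0.png

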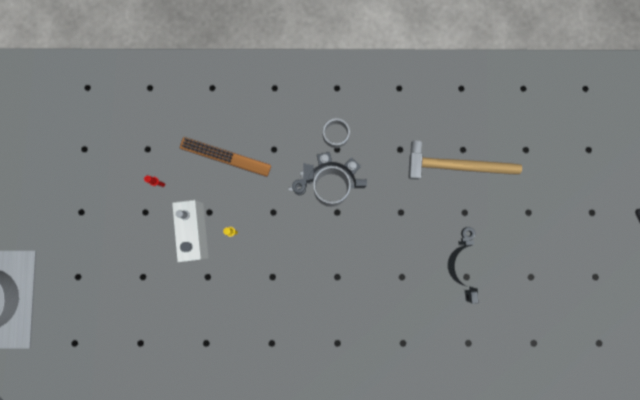

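View pics/side0.png

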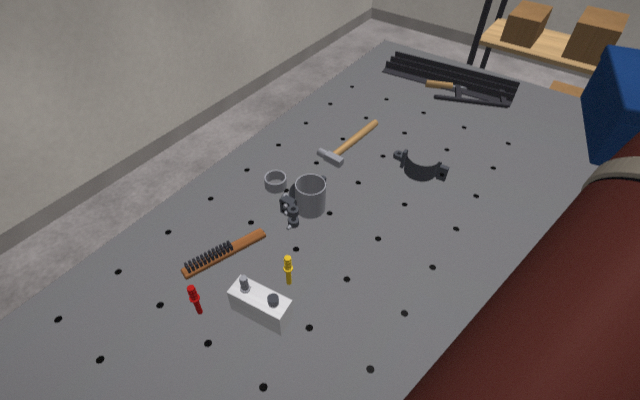

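Run:
```python
import cv2
a=cv2.imread('pics/top0.png');b=cv2.imread('pics/side0.png')
def c(im,x0,y0,w,h,k,n): cv2.imwrite('pics/'+n,cv2.resize(im[y0:y0+h,x0:x0+w],None,fx=k,fy=k,interpolation=cv2.INTER_CUBIC))
c(a,270,90,120,100,6,'c1.png');c(a,410,210,110,90,7,'c2.png');c(b,160,230,160,110,5,'c3.png');c(b,230,130,130,110,6,'c4.png')
```

```text
(no output)
```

View crops.

View pics/c1.png

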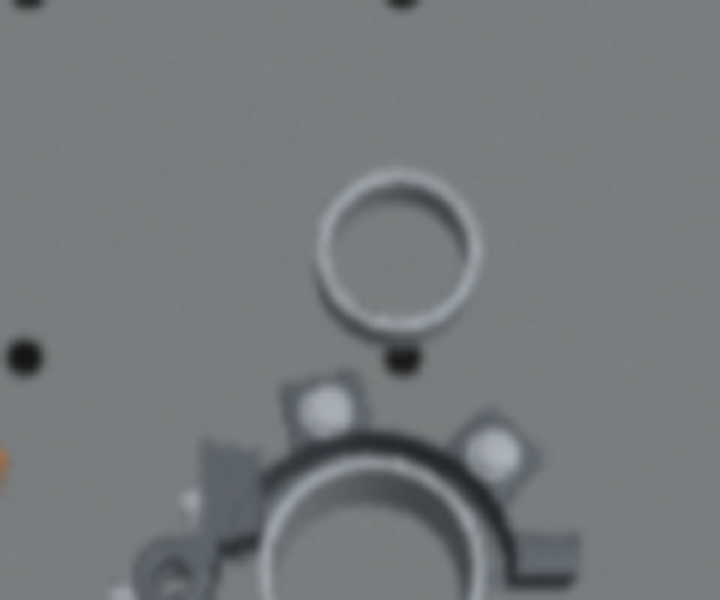

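View pics/c2.png

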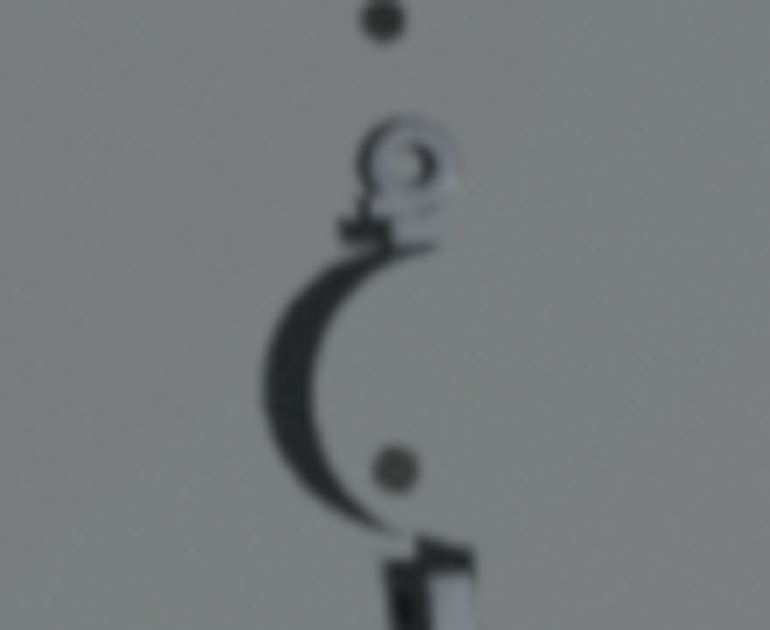

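View pics/c3.png

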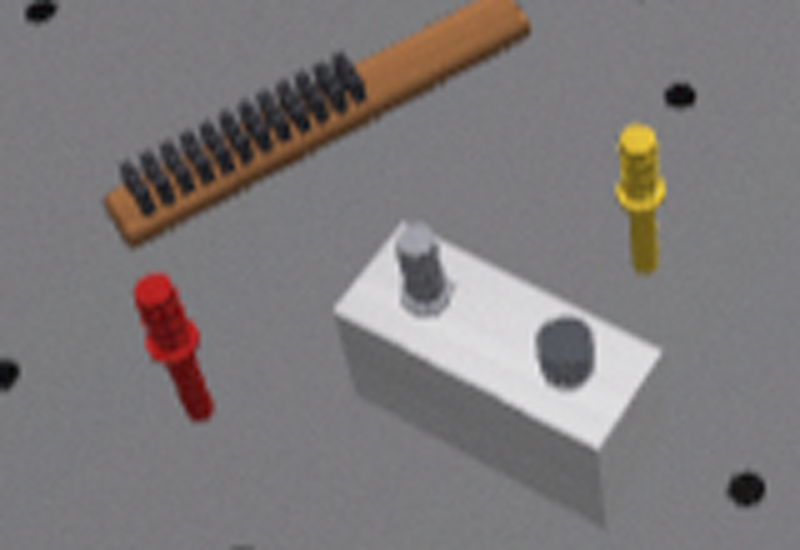

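View pics/c4.png

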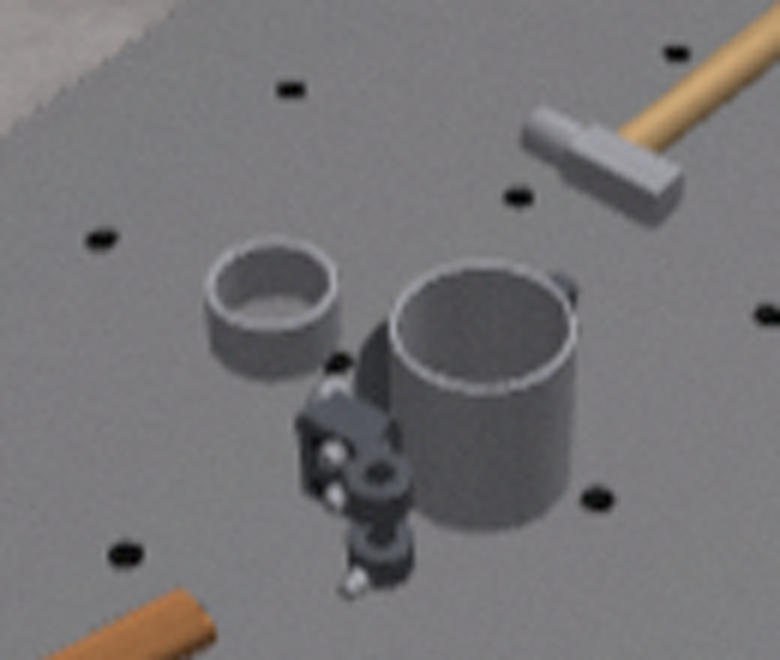

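```bash
cat >> h.py <<'E'
def crop(p,x0,y0,w,h,k,n,gamma=0.6,lines=None):
    im=cv2.cvtColor(p['color'],cv2.COLOR_RGB2BGR)[y0:y0+h,x0:x0+w]
    im=cv2.resize(im,None,fx=k,fy=k,interpolation=cv2.INTER_CUBIC)
    im=(255*(im/255.)**gamma).astype(np.uint8)
    for X,col in (lines or []):
        q=(proj(p,X)-[x0,y0]+0.5)*k-0.5
        cv2.polylines(im,[np.round(q*8).astype(np.int32).reshape(-1,1,2)],False,col,1,cv2.LINE_AA,3)
    cv2.imwrite('pics/'+n,im)
def circ(c,r,z,a0=0,a1=2*np.pi,n=48):
    t=np.linspace(a0,a1,n);return np.c_[c[0]+r*np.cos(t),c[1]+r*np.sin(t),0*t+z]
def T(pose,P):
    x,y,a=pose;P=np.atleast_2d(P).astype(float);c,s=np.cos(a),np.sin(a)
    return np.c_[x+c*P[:,0]-s*P[:,1],y+s*P[:,0]+c*P[:,1],P[:,2]]
def rect(x0,x1,y0,y1,z): return np.array([[x0,y0,z],[x1,y0,z],[x1,y1,z],[x0,y1,z],[x0,y0,z]])
G=(0,255,0);Rr=(0,0,255);B=(255,128,0);Y=(0,255,255)
def clampL(pose,d=0):
    L=[(circ((0,0),.041,.09),G),(circ((0,0),.047,.06,-np.pi/2,np.pi/2),B),(circ((0,0),.056,.06,-np.pi/2,np.pi/2),B),(rect(.001,.016,-.08,-.054,.054),Y)]
    for z in (.06,.04,.02,0): L.append((circ((d,.074),.015,z),Rr if z in(.06,.02) else (128,0,128)))
    L.append((circ((d,.074),.0066,.06),Rr))
    return [(T(pose,X),c) for X,c in L]
def halfL(pose):
    L=[(circ((0,0),.047,z,np.pi/2,1.5*np.pi),B) for z in(0,.06)]+[(circ((0,0),.056,z,np.pi/2,1.5*np.pi),B) for z in(0,.06)]
    L+=[(rect(-.016,-.001,-.08,-.054,z),Y) for z in(.006,.054)]+[(circ((0,.074),.015,.038),Rr),(circ((0,.074),.0066,.038),Rr),(circ((0,.074),.015,.022),(128,0,128))]
    return [(T(pose,X),c) for X,c in L]
E
python3 - <<'E'
from h import *
import pickle
t=pickle.load(open('top0.pkl','rb'));s=pickle.load(open('side0.pkl','rb'))
# guess: pipe top centre px (331.7,184)
c=ray(t,331.7,184.3,.09);h=ray(t,298.5,186.5,.06);print(c,h)
e=ray(t,467.5,233,.038);l=ray(t,473.5,296,.054);print(e,l)
c0=c[:2];v=h[:2]-c0;print(np.linalg.norm(v),np.arctan2(-v[0],v[1]))
cp=(c[0],c[1],np.arctan2(-v[0],v[1]))
v=(e-l)[:2];a=np.arctan2(-v[0],v[1]);o=e[:2]-.074*v/np.linalg.norm(v);hp=(o[0],o[1],a);print(cp,hp,np.linalg.norm(v))
crop(t,280,140,100,80,8,'d1.png',lines=clampL(cp))
crop(t,430,215,80,100,7,'d2.png',lines=halfL(hp))
crop(s,260,160,90,80,8,'d3.png',lines=clampL(cp))
crop(s,380,140,90,60,8,'d4.png',lines=halfL(hp))
E
```

```text
[0.63277742 0.0129545  0.09      ] [0.63165037 0.08634208 0.06      ]
[ 0.52912919 -0.29479496  0.038     ] [ 0.39065057 -0.29909153  0.054     ]
0.07339622712173173 0.015356302755238851
(np.float64(0.6327774158972453), np.float64(0.012954504404857393), np.float64(0.015356302755238851)) (np.float64(0.45516478628279133), np.float64(-0.2970898521450177), np.float64(-1.539779292635357)) 0.13854525848506505
```

View pics/d1.png

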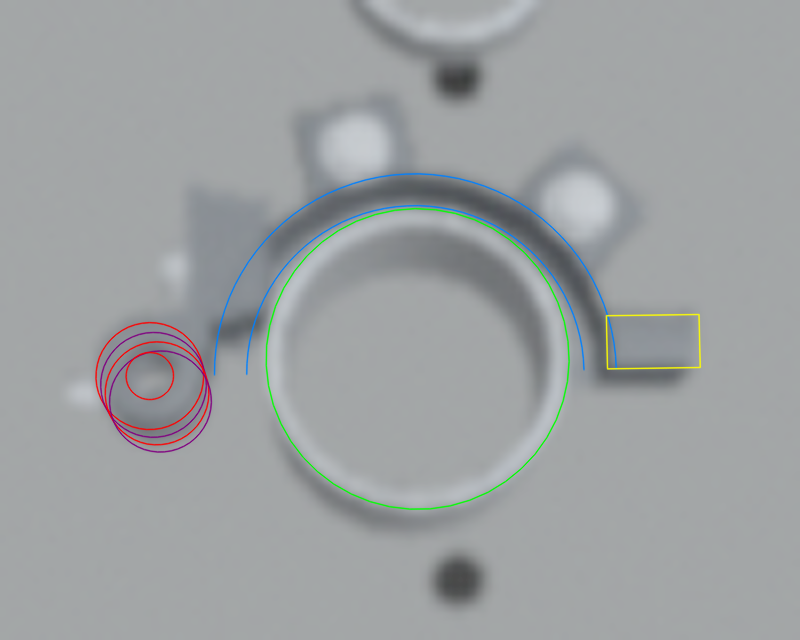

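View pics/d2.png

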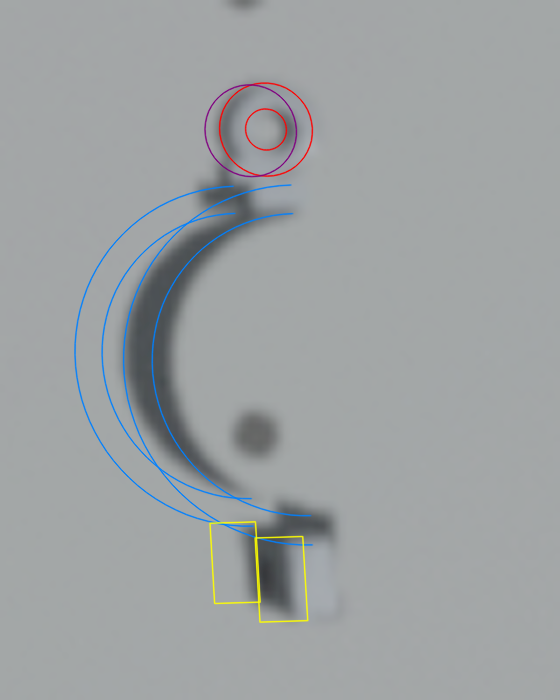

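View pics/d3.png

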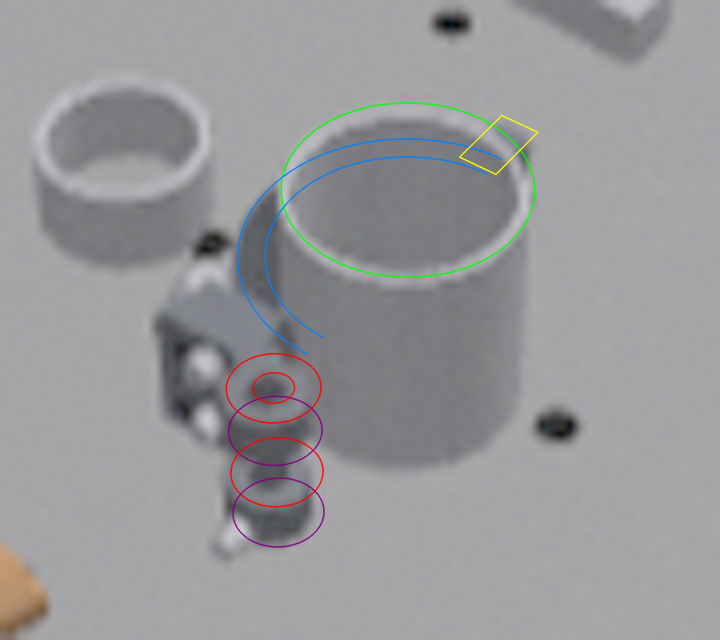

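View pics/d4.png

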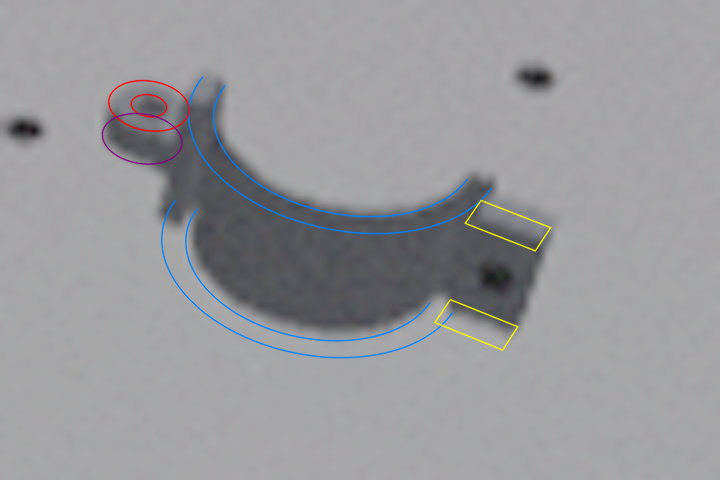

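```bash
cat >> h.py <<'E'
def cropc(p,x0,y0,w,h,k,n,lo=70,hi=150,lines=None):
    im=cv2.cvtColor(p['color'],cv2.COLOR_RGB2BGR)[y0:y0+h,x0:x0+w].astype(float)
    im=np.clip((im-lo)/(hi-lo)*255,0,255).astype(np.uint8)
    im=cv2.resize(im,None,fx=k,fy=k,interpolation=cv2.INTER_NEAREST)
    for X,col in (lines or []):
        q=(proj(p,X)-[x0,y0]+0.5)*k-0.5
        cv2.polylines(im,[np.round(q*8).astype(np.int32).reshape(-1,1,2)],False,col,1,cv2.LINE_AA,3)
    cv2.imwrite('pics/'+n,im)
E
python3 - <<'E'
from h import *
import pickle
t=pickle.load(open('top0.pkl','rb'));s=pickle.load(open('side0.pkl','rb'))
im=t['color']
print(im[262,445:480].tolist())
cropc(t,430,215,80,100,6,'e2.png',90,150)
cropc(s,380,140,90,60,8,'e4.png',60,150)
cropc(t,280,140,100,80,8,'e1.png',70,160)
E
```

```text
[[122, 125, 126], [116, 120, 121], [94, 98, 99], [59, 63, 64], [37, 41, 42], [34, 38, 41], [37, 40, 42], [34, 38, 40], [38, 41, 44], [60, 64, 65], [99, 104, 103], [117, 122, 122], [120, 125, 125], [121, 126, 126], [122, 126, 127], [121, 125, 126], [121, 126, 126], [122, 126, 126], [121, 126, 125], [121, 126, 126], [121, 126, 126], [120, 125, 125], [121, 125, 126], [121, 126, 126], [121, 126, 126], [121, 126, 126], [121, 126, 126], [121, 126, 126], [121, 126, 127], [121, 125, 126], [122, 126, 127], [121, 125, 126], [121, 125, 126], [121, 126, 127], [121, 126, 126]]
```

View pics/e2.png

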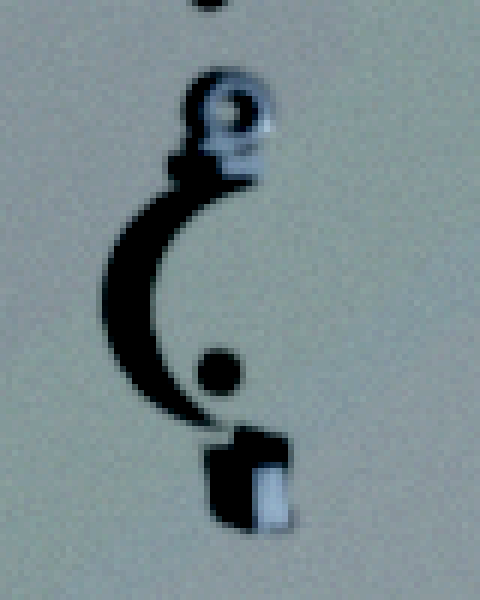

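View pics/e4.png

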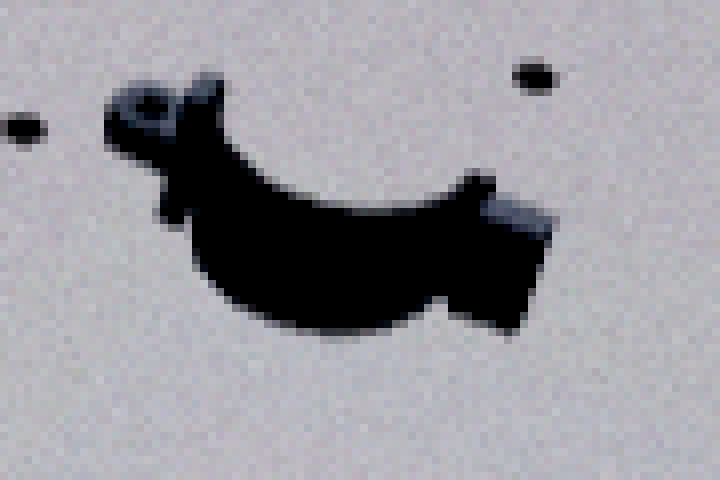

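View pics/e1.png

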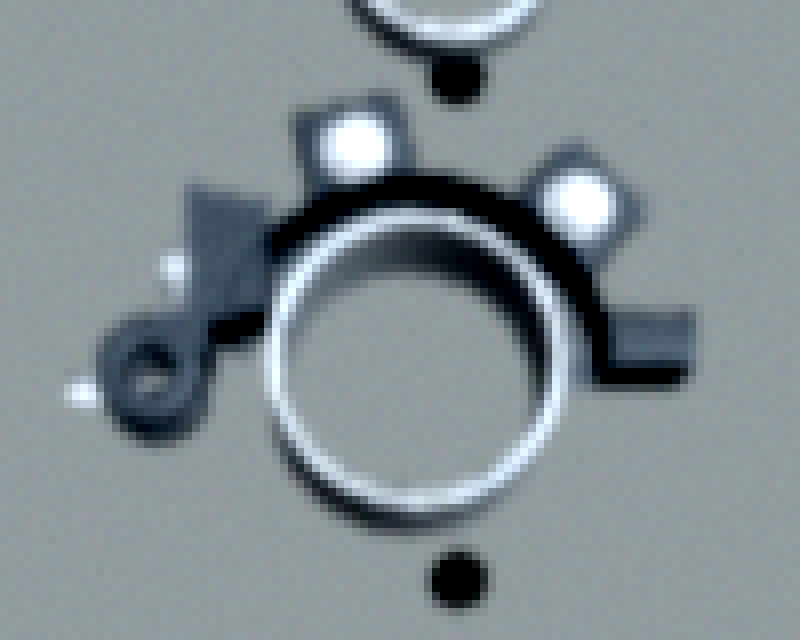

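Run:
```python
from h import *
import pickle
from scipy.optimize import least_squares
t=pickle.load(open('top0.pkl','rb'));s=pickle.load(open('side0.pkl','rb'))
e=ray(t,430+233.5/6-.5,215+109/6-.5,.038);l=ray(t,430+272/6-.5,215+497/6-.5,.054)
A=np.array([[0,.074],[-.0085,-.067]]);W=np.array([e[:2],l[:2]])
r=least_squares(lambda q:(T(q,np.c_[A,[0,0]])[:,:2]-W).ravel(),[.455,-.3,-1.54]);hp=r.x;print(hp,r.fun)
np.save('hp0.npy',hp)
cropc(t,430,215,80,100,6,'f2.png',30,150,lines=halfL(hp))
cropc(s,380,140,90,60,8,'f4.png',30,150,lines=halfL(hp))
```

```text
[ 0.45574657 -0.30397963 -1.4750706 ] [-4.74745466e-04 -1.68663667e-05  4.74745466e-04  1.68663666e-05]
```

View pics/f2.png

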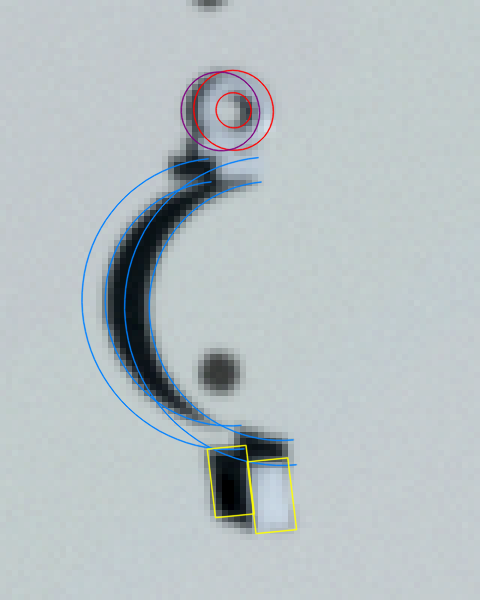

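View pics/f4.png

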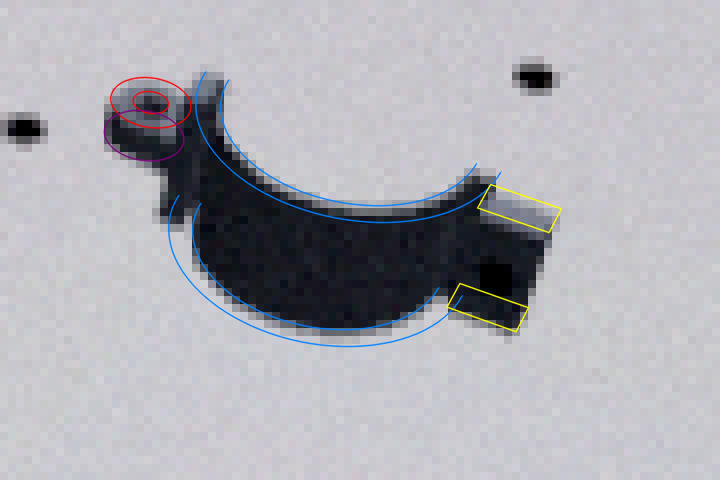

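```bash
cat >> h.py <<'E'
def cur(): 
    s=manip.get_state();w,x,y,z=s['orientation'];
    yx,yy=2*(x*y-w*z),1-2*(x*x+z*z)
    return np.array(s['tcp_pos']),np.arctan2(yy,yx),s
def rel(targets,p0=None,th0=None):
    p,th,s=cur()
    if p0 is not None:p=np.array(p0)
    if th0 is not None:th=th0
    print('from',np.round(p,4),round(np.degrees(th),2),'t',s['t'],'gap',round(s['finger_gap'],3),'F',np.round(s['wrist_force'],1))
    for X,a in targets:
        d=np.array(X)-p
        print('tx %.4f ty %.4f tz %.4f spin %.1f'%(-np.sin(th)*d[0]+np.cos(th)*d[1],np.cos(th)*d[0]+np.sin(th)*d[1],-d[2],-((np.degrees(a-th)+180)%360-180)))
E
python3 - <<'E'
from h import *
hp=np.load('hp0.npy');w=T(hp,[-.0515,0,0.03])[0];th=hp[2]
print('wall',w,np.degrees(th))
rel([([.47,.42,.2],th),([.52,.1,.2],th),([w[0],w[1],.15],th),([w[0],w[1],.03],th)])
E
```

```text
wall [ 0.45082422 -0.25271541  0.03      ] -84.51531994642835
from [0.1783 0.625  0.2313] 74.08 t 1.5 gap 1.0 F [-0.4  0.6 -1.6]
tx -0.3368 ty -0.1172 tz 0.0313 spin 158.6
tx -0.4726 ty -0.4112 tz 0.0313 spin 158.6
tx -0.5029 ty -0.7693 tz 0.0813 spin 158.6
tx -0.5029 ty -0.7693 tz 0.2013 spin 158.6
```

>>> servo_tool(
  moves=[1,-0.05,-0.018,0.01,10,1,-0.1,-0.036,0.02,20,1,-0.15,-0.054,0.03,30,1,-0.2,-0.072,0.03,40,1,-0.25,-0.09,0.03,50,1,-0.3,-0.11,0.03,60,1,-0.33,-0.16,0.03,70,1,-0.36,-0.21,0.03,80],
  force=60,
)

```text
t: 2.5
tcp_pos: [0.4677, 0.3228, 0.2013]
orientation: [0.0, 0.745, 0.668, 0.0]
wrist_force: [-0.3, 0.4, 0.4]
finger_gap: 0.995
```

Run:
```python
from h import *
hp=np.load('hp0.npy');w=T(hp,[-.0515,0,0.03])[0];th=hp[2]
rel([([.5,.1,.2],th),([w[0],w[1],.15],th),([w[0],w[1],.03],th)])
print(cur()[2]['joint_pos'])
```

```text
from [0.4677 0.3228 0.2013] -6.24 t 2.5 gap 0.995 F [-0.3  0.4  0.4]
tx -0.2179 ty 0.0563 tz 0.0013 spin 78.3
tx -0.5739 ty 0.0458 tz 0.0513 spin 78.3
tx -0.5739 ty 0.0458 tz 0.1713 spin 78.3
[-0.8810715   0.53946444  0.37260911  1.7150539  -0.23505547  0.93057274
 -0.52446492]
```

>>> servo_tool(
  moves=[1,-0.06,0.02,0,10,1,-0.12,0.03,0,20,1,-0.18,0.04,0,30,1,-0.24,0.05,0,40,1,-0.3,0.05,0,50,1,-0.36,0.05,0.01,60,1,-0.42,0.05,0.02,70,1,-0.48,0.046,0.03,78.3],
)

```text
t: 3.5
tcp_pos: [0.4636, -0.1593, 0.1714]
orientation: [0.0, 0.999, 0.049, 0.001]
wrist_force: [1.5, -0.8, -0.1]
finger_gap: 1.0
```

Run:
```python
from h import *
hp=np.load('hp0.npy');w=T(hp,[-.0515,0,0.03])[0];th=hp[2]
rel([([w[0],w[1],.13],th),([w[0],w[1],.03],th)])
print(cur()[2]['joint_pos'])
```

```text
from [ 0.4636 -0.1593  0.1714] -84.41 t 3.5 gap 1.0 F [ 1.5 -0.8 -0.1]
tx -0.0218 ty 0.0917 tz 0.0414 spin 0.1
tx -0.0218 ty 0.0917 tz 0.1414 spin 0.1
[-0.20152769  0.53713674  0.73170032  1.96725752 -0.48835287  0.81768652
 -0.66969864]
```

>>> servo_tool(
  moves=[1,-0.0218,0.05,0.02,0.1,1,-0.0218,0.0917,0.04,0.1,1,-0.0218,0.0917,0.09,0.1,1,-0.0218,0.0917,0.12,0.1,1,-0.0218,0.0917,0.1414,0.1,1,-0.0218,0.0917,0.1414,0.1],
)

```text
t: 4.25
tcp_pos: [0.4501, -0.2506, 0.0288]
orientation: [-0.001, 0.999, 0.05, -0.001]
wrist_force: [-0.0, 0.6, 0.2]
finger_gap: 1.001
```

Run:
```python
from h import *
t=manip.snapshot('top');s=manip.snapshot('side');hp=np.load('hp0.npy')
save(t,'top1.png');save(s,'side1.png')
cropc(t,400,190,110,110,6,'g1.png',20,160,lines=halfL(hp));cropc(s,370,120,110,80,7,'g2.png',20,160)
rel([])
```

```text
from [ 0.4512 -0.2516  0.0305] -84.31 t 4.35 gap 1.002 F [-0.3 -0.1  0.8]
```

View pics/g1.png

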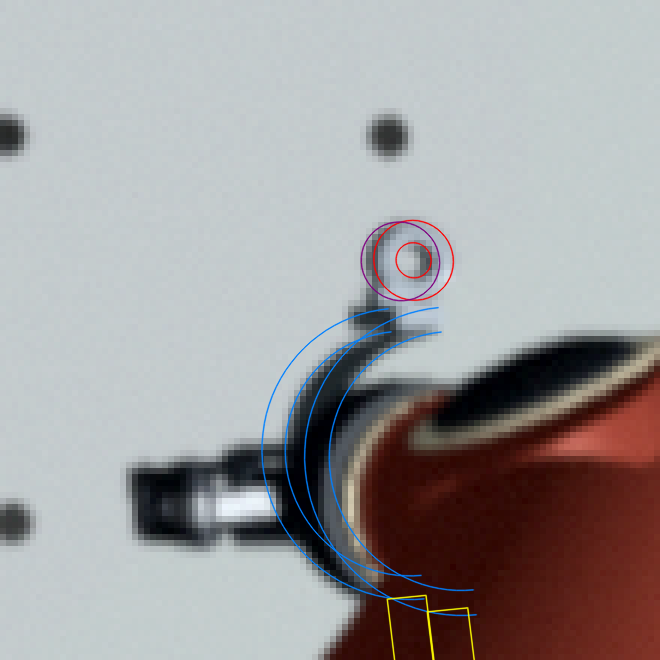

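View pics/g2.png

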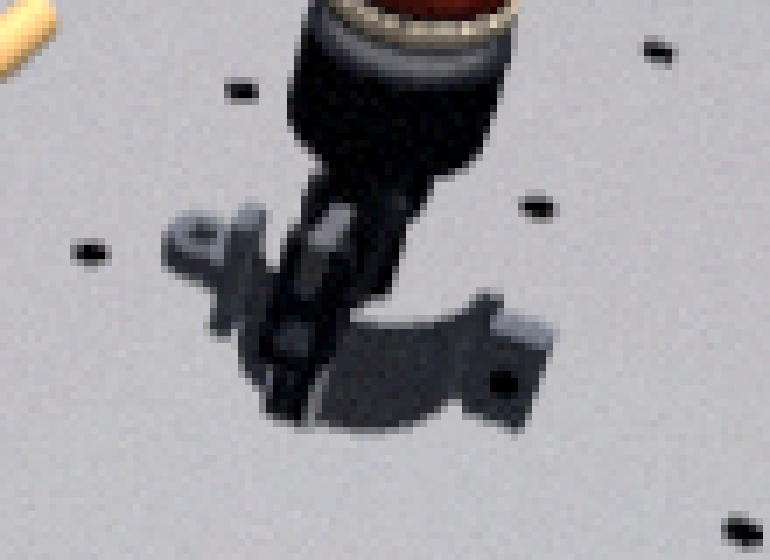

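>>> servo_tool(
  moves=[-1,0,0,0,0,-1,0,0,0,0,-1,0,0,0,0,-1,0,0,0,0,-1,0,0,0,0,-1,0,0,0,0,-1,0,0,0,0,-1,0,0,0,0],
  force=60,
)

```text
t: 5.35
tcp_pos: [0.4509, -0.2519, 0.0303]
orientation: [0.001, 0.999, 0.049, 0.0]
wrist_force: [-1.4, -2.1, 4.5]
finger_gap: 0.095
```

Run:
```python
from h import *
t=manip.snapshot('top');hp=np.load('hp0.npy')
cropc(t,400,190,110,110,6,'g3.png',20,160,lines=halfL(hp))
rel([])
```

```text
from [ 0.4509 -0.2519  0.0302] -84.33 t 5.4 gap 0.097 F [-0.5 -1.9  4.2]
```

View pics/g3.png

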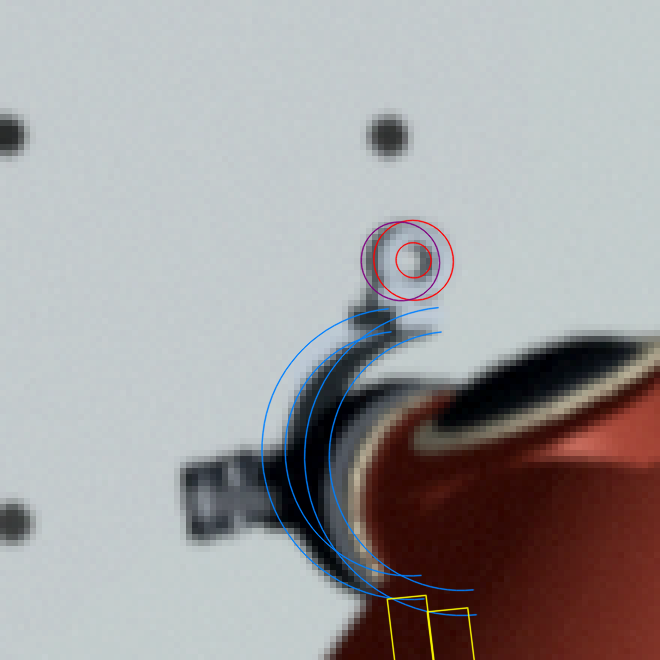

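Run:
```python
from h import *
p,th,s=cur()
rel([([.451,-.252,.08],th),([.464,.123,.08],th),([.464,.123,.03],th),([.5535,.1315,.03],th)])
```

```text
from [ 0.4509 -0.2519  0.0302] -84.33 t 5.4 gap 0.097 F [-0.5 -1.9  4.2]
tx 0.0001 ty 0.0001 tz -0.0498 spin -0.0
tx 0.0501 ty -0.3718 tz -0.0498 spin -0.0
tx 0.0501 ty -0.3718 tz 0.0002 spin -0.0
tx 0.1400 ty -0.3714 tz 0.0002 spin -0.0
```

>>> servo_tool(
  moves=[-1,0,0,-0.03,0,-1,0,0,-0.06,0,-1,0.0,-0.04,-0.06,0,-1,0,-0.09,-0.06,0,-1,0.01,-0.14,-0.06,0,-1,0.02,-0.19,-0.06,0,-1,0.03,-0.24,-0.06,0,-1,0.04,-0.29,-0.06,0],
)

```text
t: 6.4
tcp_pos: [0.4594, 0.0443, 0.0884]
orientation: [-0.001, 0.999, 0.05, -0.003]
wrist_force: [1.1, -0.6, -6.0]
finger_gap: 0.098
```

>>> servo_tool(
  moves=[-1,0.01,-0.04,0,0,-1,0.01,-0.07,0,0,-1,0.01,-0.082,0,0,-1,0.01,-0.082,0,0,-1,0.01,-0.082,0.02,0,-1,0.01,-0.082,0.04,0,-1,0.01,-0.082,0.055,0,-1,0.01,-0.082,0.055,0],
)

```text
t: 7.4
tcp_pos: [0.4629, 0.1225, 0.0341]
orientation: [0.0, 0.999, 0.048, -0.001]
wrist_force: [-0.0, -0.5, -5.8]
finger_gap: 0.099
```

Run:
```python
from h import *
import pickle
t=manip.snapshot('top');s=manip.snapshot('side');save(t,'top2.png');save(s,'side2.png')
pickle.dump((t,s),open('st2.pkl','wb'))
p,th,_=cur();x,y=np.cos(th),np.sin(th)
hp=(p[0]+.0515*x,p[1]+.0515*y,th);print(hp)
L=halfL(hp)+clampL((.6328,.013,.0154),0)
cropc(t,250,140,130,110,6,'i1.png',20,160,lines=L);cropc(s,250,150,130,100,6,'i2.png',20,160,lines=L)
rel([])
```

```text
(np.float64(0.46907841947106016), np.float64(0.07183970261460325), np.float64(-1.4728845524820837))
from [0.464  0.1231 0.0352] -84.39 t 7.5 gap 0.093 F [-0.6 -0.2 -6.6]
```

View pics/i1.png

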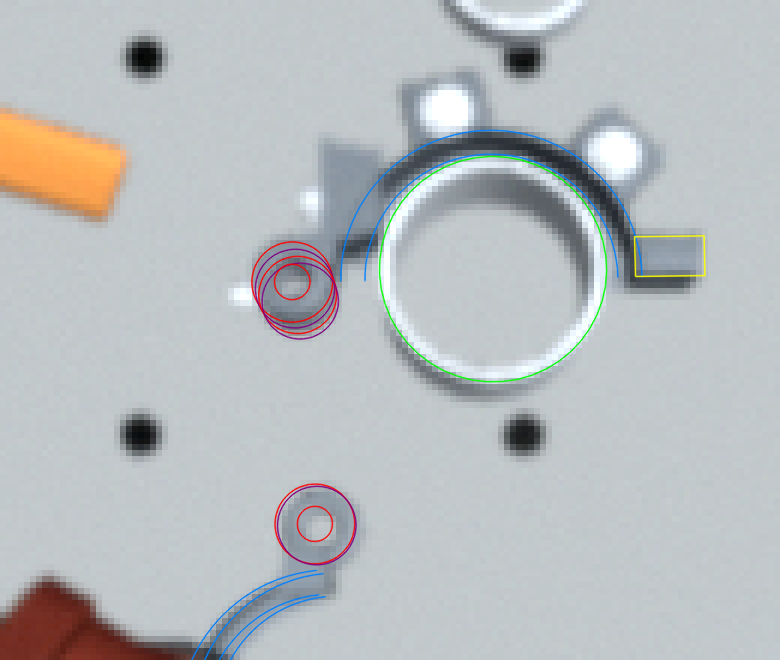

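View pics/i2.png

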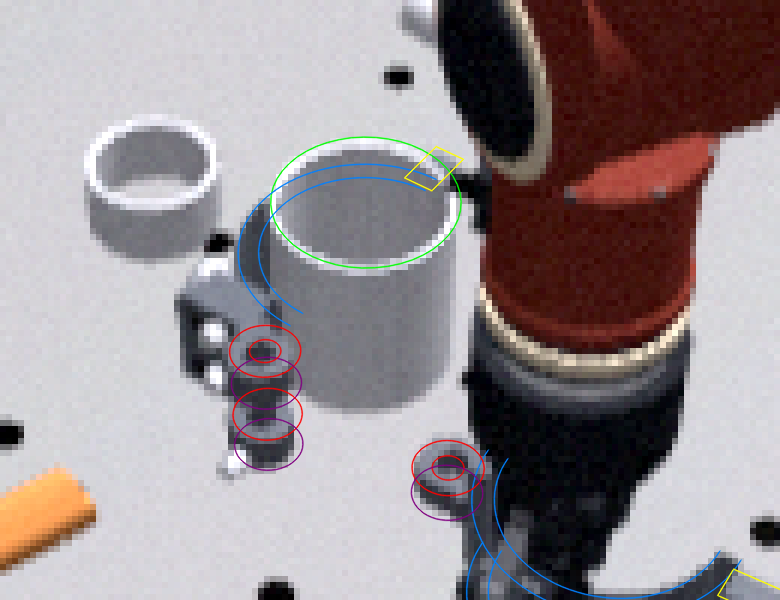

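Run:
```python
from h import *
import pickle
t,s=pickle.load(open('st2.pkl','rb'))
p,th,_=cur();x,y=np.cos(th),np.sin(th)
hp=(p[0]+.0515*x,p[1]+.0515*y,th)
def up(L,dz): return [(X+[0,0,dz],c) for X,c in L]
L=up(halfL(hp),.005)+clampL((.6328,.013,.0154),0)
a=lambda p,*r,n,lines=None:cropc(p,*r,n,20,160,lines)
for nm,ln in(('',None),('L',L)):
  cropc(t,282,170,36,32,12,'j1%s.png'%nm,40,140,ln);cropc(t,282,212,36,32,12,'j2%s.png'%nm,60,140,ln)
r=[cv2.imread('pics/'+f) for f in('j1.png','j1L.png','j2.png','j2L.png')]
cv2.imwrite('pics/j.png',cv2.resize(np.vstack([np.hstack(r[:2]),np.hstack(r[2:])]),(780,694)))
```

```text
(no output)
```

View pics/j.png

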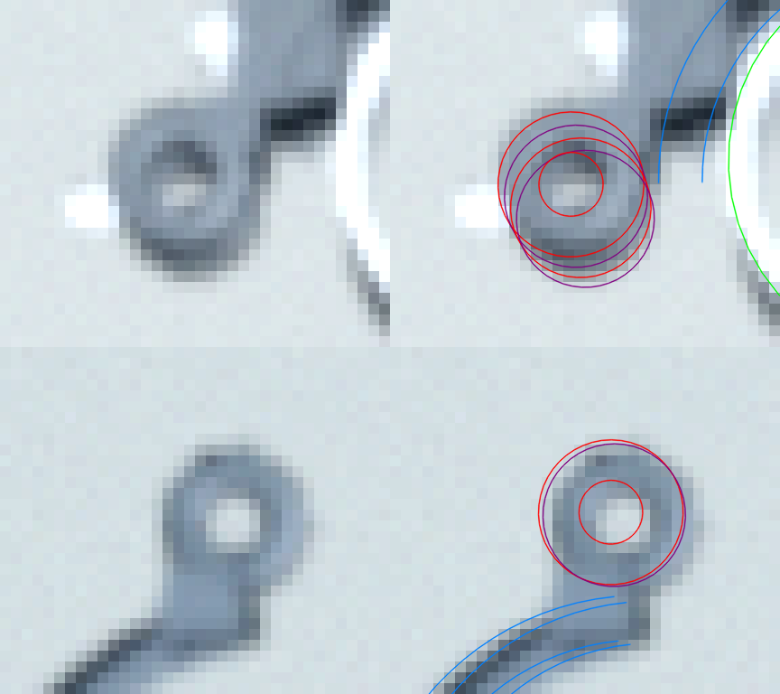

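Run:
```python
from h import *
import pickle
t,s=pickle.load(open('st2.pkl','rb'))
p,th,_=cur();x,y=np.cos(th),np.sin(th)
hp=(p[0]+.0515*x,p[1]+.0515*y,th)
def up(L,dz): return [(X+[0,0,dz],c) for X,c in L]
L=up(halfL(hp),.005)+clampL((.6328,.013,.0154),0)
for nm,ln in(('',None),('L',L)):
  cropc(s,278,198,36,32,12,'j1%s.png'%nm,30,130,ln);cropc(s,308,214,36,32,12,'j2%s.png'%nm,30,130,ln)
r=[cv2.imread('pics/'+f) for f in('j1.png','j1L.png','j2.png','j2L.png')]
cv2.imwrite('pics/js.png',cv2.resize(np.vstack([np.hstack(r[:2]),np.hstack(r[2:])]),(780,694)))
```

```text
(no output)
```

View pics/js.png

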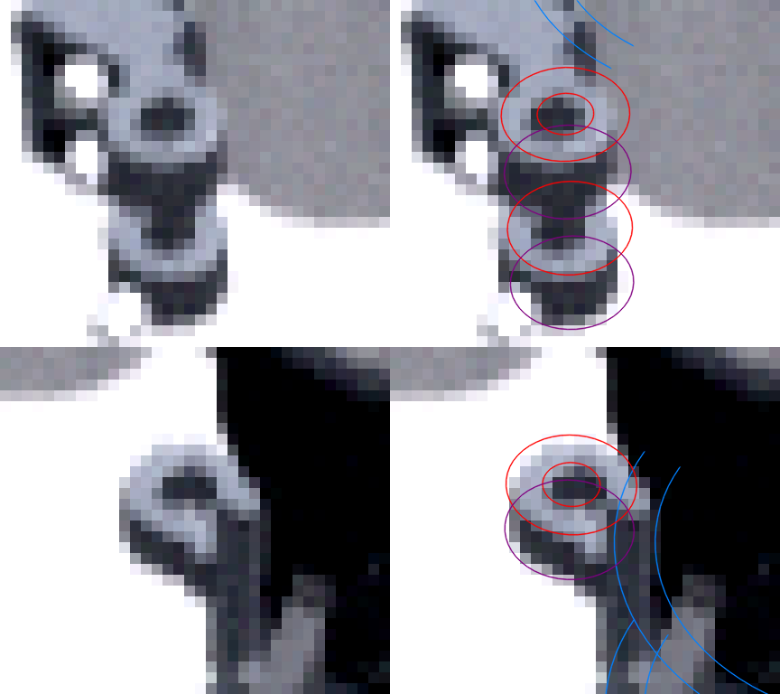

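Run:
```python
from h import *
p,th,_=cur();hp=(p[0]+.0515*np.cos(th),p[1]+.0515*np.sin(th),th)
e=T(hp,[0,.074,0])[0];h=T((.6328,.013,.0154),[0,.074,0])[0]
g=p+h-e+[.0034,.002,0];print(e,h,g)
back=np.array([-np.sin(th),np.cos(th),0])
rel([(list((g-.045*back)[:2])+[.031],th),(list((g-.045*back)[:2])+[.0303],th),(list(g[:2])+[.0303],th)])
```

```text
[0.54272399 0.0790736  0.        ] [0.63166045 0.08699123 0.        ] [0.55638047 0.13301066 0.03518813]
from [0.464  0.1231 0.0352] -84.39 t 7.5 gap 0.093 F [-0.6 -0.2 -6.6]
tx 0.0479 ty -0.0008 tz 0.0042 spin -0.0
tx 0.0479 ty -0.0008 tz 0.0049 spin -0.0
tx 0.0929 ty -0.0008 tz 0.0049 spin -0.0
```

>>> servo_tool(
  moves=[-1,0.025,-0.001,0,0,-1,0.048,-0.001,0,0,-1,0.048,-0.001,0.0025,0,-1,0.048,-0.001,0.0045,0,-1,0.056,-0.001,0.0045,0,-1,0.064,-0.001,0.0045,0,-1,0.072,-0.001,0.0045,0,-1,0.072,-0.001,0.0045,0],
)

```text
t: 8.5
tcp_pos: [0.5362, 0.1322, 0.0303]
orientation: [0.0, 0.999, 0.05, 0.001]
wrist_force: [-0.1, -0.6, -6.2]
finger_gap: 0.094
```

Run:
```python
from h import *
import pickle
t=manip.snapshot('top');s=manip.snapshot('side')
p,th,_=cur();hp=(p[0]+.0515*np.cos(th)-0.000,p[1]+.0515*np.sin(th),th)
L=halfL(hp)+clampL((.6328,.013,.0154),0)
for nm,ln in(('',None),('L',L)):
  cropc(t,276,165,44,44,9,'j1%s.png'%nm,40,140,ln);cropc(s,272,194,52,44,9,'j2%s.png'%nm,30,130,ln)
r=[cv2.imread('pics/'+f) for f in('j1.png','j1L.png','j2.png','j2L.png')]
r=[cv2.resize(i,(390,330+18)) if 0 else i for i in r]
cv2.imwrite('pics/k1.png',np.hstack(r[:2]));cv2.imwrite('pics/k2.png',cv2.resize(np.hstack(r[2:]),(800,338)))
rel([(list([.55638,.13301,.0305]),th)])
```

```text
from [0.5354 0.132  0.0303] -84.3 t 8.6 gap 0.096 F [-0.6  0.5 -5.5]
tx 0.0210 ty 0.0011 tz -0.0002 spin -0.0
```

View pics/k1.png

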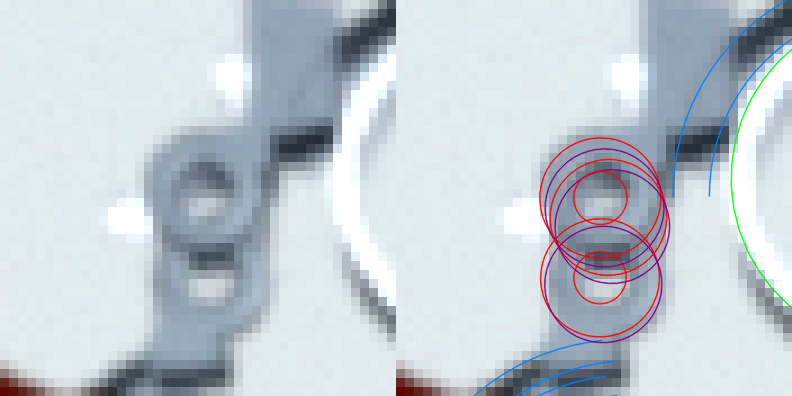

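View pics/k2.png

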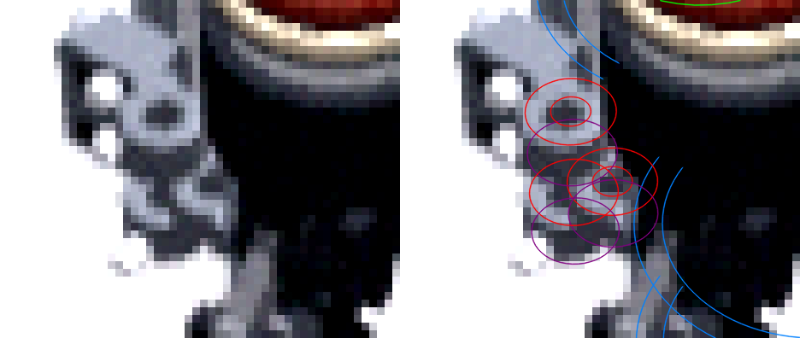

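>>> servo_tool(
  moves=[-1,0.004,0.001,0,0,-1,0.009,0.0015,0,0,-1,0.014,0.0015,0,0,-1,0.016,0.0015,0,0,-1,0.016,0.0015,0,0],
)

```text
t: 9.22
tcp_pos: [0.5516, 0.132, 0.0304]
orientation: [0.0, 0.999, 0.05, 0.0]
wrist_force: [-0.7, -0.3, -4.9]
finger_gap: 0.093
```

Run:
```python
from h import *
t=manip.snapshot('top')
p,th,_=cur();hp=(p[0]+.0515*np.cos(th),p[1]+.0515*np.sin(th),th)
L=halfL(hp)+clampL((.6328,.013,.0154),0)
for nm,ln in(('',None),('L',L)):
  cropc(t,276,165,44,44,9,'j1%s.png'%nm,40,140,ln)
cv2.imwrite('pics/k3.png',np.hstack([cv2.imread('pics/'+f) for f in('j1.png','j1L.png')]))
rel([(list([.55638,.13301,.0305]),th)])
c=(.6328,.013,.0154)
for z in(.06,.04,.038,.02,0):print(z,(proj(t,T(c,[0,.074,z]))[0]-[276,165]+.5)*9)
print('eye',(proj(t,T(hp,[0,.074,.038]))[0]-[276,165]+.5)*9,(proj(t,T(hp,[0,.074,.022]))[0]-[276,165]+.5)*9)
```

```text
from [0.5515 0.132  0.0304] -84.32 t 9.275 gap 0.098 F [-0.9 -0.3 -5.9]
tx 0.0049 ty -0.0005 tz -0.0001 spin -0.0
0.06 [204.37774162 197.95601183]
0.04 [208.51463017 207.84514787]
0.038 [208.91969888 208.81345522]
0.02 [212.49741611 217.36590521]
0 [216.33455269 226.5384911 ]
eye [204.57704257 214.23099806] [207.82840528 221.76743238]
```

View pics/k3.png

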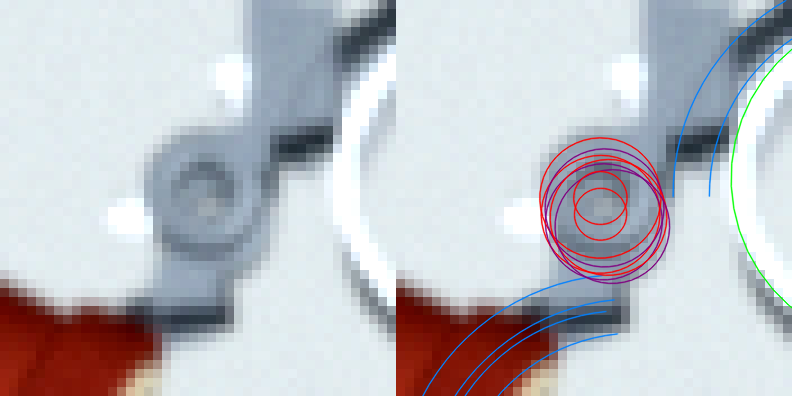

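>>> servo_tool(
  moves=[-1,0.001,0.0005,0,0,-1,0.002,0.0005,0,0,-1,0.003,0.0005,0,0,-1,0.004,0.0005,0,0],
)

```text
t: 9.78
tcp_pos: [0.5552, 0.1319, 0.0304]
orientation: [0.0, 0.999, 0.05, -0.0]
wrist_force: [-1.1, 0.6, -4.6]
finger_gap: 0.095
```

>>> servo_tool(
  moves=[-1,0.001,0,0,0,-1,0.001,0,0,0],
)

```text
t: 10.02
tcp_pos: [0.5565, 0.132, 0.0304]
orientation: [0.0, 0.999, 0.05, 0.0]
wrist_force: [-0.6, -0.1, -5.6]
finger_gap: 0.095
```

>>> servo_tool(
  moves=[-1,0.001,0,0,0,-1,0.001,0,0,0],
)

```text
t: 10.28
tcp_pos: [0.5566, 0.1322, 0.0304]
orientation: [-0.0, 0.999, 0.049, -0.001]
wrist_force: [-2.8, 0.5, -2.7]
finger_gap: 0.098
```

Run:
```python
from h import *
t=manip.snapshot('top');s=manip.snapshot('side')
cropc(t,276,165,44,44,9,'j1.png',40,140);cropc(s,272,194,44,44,9,'j2.png',10,130)
cv2.imwrite('pics/k4.png',np.hstack([cv2.imread('pics/'+f) for f in('j1.png','j2.png')]))
rel([])
```

```text
from [0.5567 0.1322 0.0304] -84.33 t 10.375 gap 0.091 F [-3.5  0.4 -2.1]
```

View pics/k4.png

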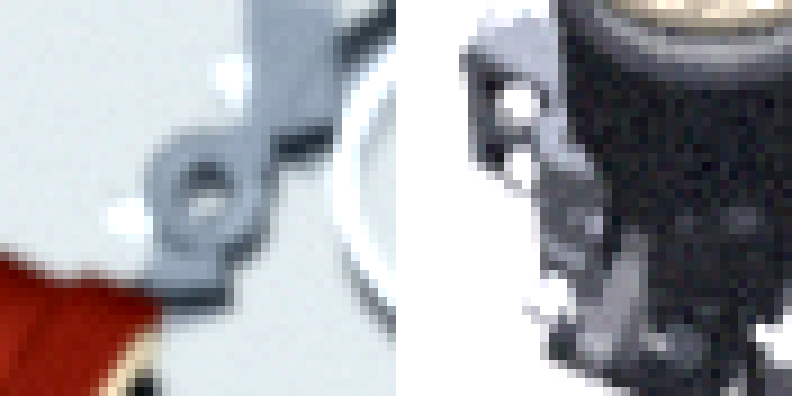

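>>> servo_tool(
  moves=[-1,0,0,0.0004,0,-1,0,0,0.0004,0,-0.3,0,0,0.0004,0,-0.3,0,0,0.0004,0,-0.3,0,0,0.0004,0],
)

```text
t: 11.0
tcp_pos: [0.5584, 0.1322, 0.0304]
orientation: [0.0, 0.999, 0.05, 0.001]
wrist_force: [0.8, -0.3, 0.7]
finger_gap: 0.351
```

Run:
```python
from h import *
t=manip.snapshot('top');s=manip.snapshot('side')
cropc(t,276,165,44,44,9,'j1.png',40,140);cropc(s,272,194,44,44,9,'j2.png',10,130)
cv2.imwrite('pics/k5.png',np.hstack([cv2.imread('pics/'+f) for f in('j1.png','j2.png')]))
rel([])
```

```text
from [0.5579 0.1322 0.0302] -84.31 t 11.1 gap 0.349 F [ 0.2 -0.1  0.6]
```

View pics/k5.png

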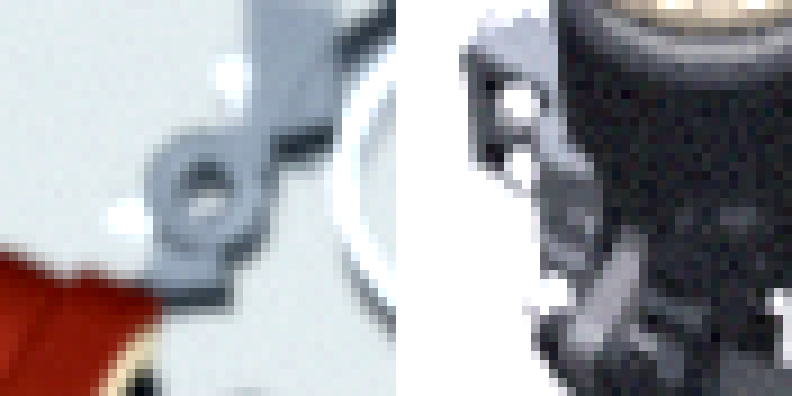

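>>> servo_tool(
  moves=[-0.3,0,0,-0.04,0,-0.3,0,0,-0.09,0,1,0,0,-0.15,0,1,-0.03,-0.05,-0.18,0,1,-0.05,-0.1,-0.18,0,1,-0.06,-0.12,-0.18,0],
)

```text
t: 11.85
tcp_pos: [0.4838, 0.25, 0.2101]
orientation: [-0.001, 0.999, 0.053, -0.0]
wrist_force: [-0.2, -0.3, 0.5]
finger_gap: 0.999
```

Run:
```python
from h import *
import pickle
t=pickle.load(open('top0.pkl','rb'));s=pickle.load(open('side0.pkl','rb'))
cropc(t,165,190,52,80,8,'l1.png',60,255);cropc(s,225,265,75,70,8,'l2.png',60,255)
t=manip.snapshot('top');s=manip.snapshot('side');save(t,'top3.png');save(s,'side3.png')
rel([])
```

```text
from [0.4838 0.2493 0.2096] -83.93 t 11.95 gap 1.0 F [-0.1  0.1  0.3]
```

View pics/l1.png

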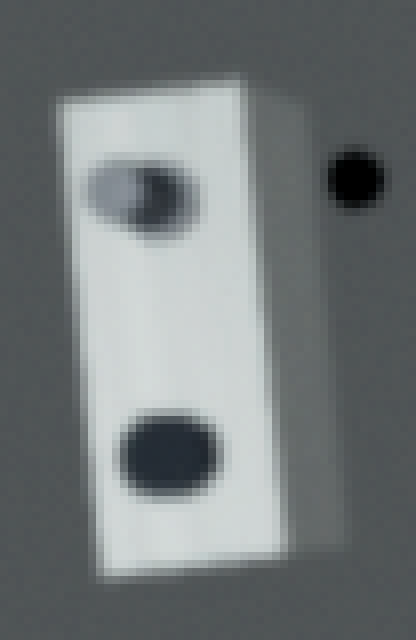

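View pics/l2.png

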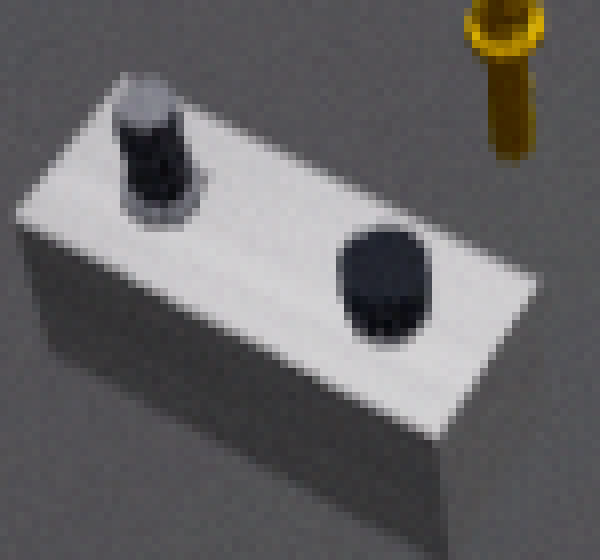

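View pics/top3.png

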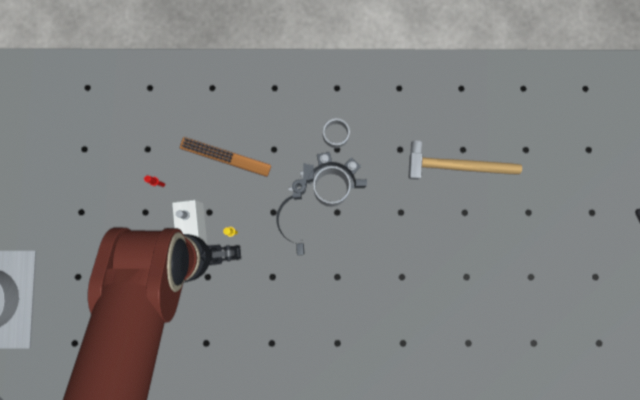

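View pics/side3.png

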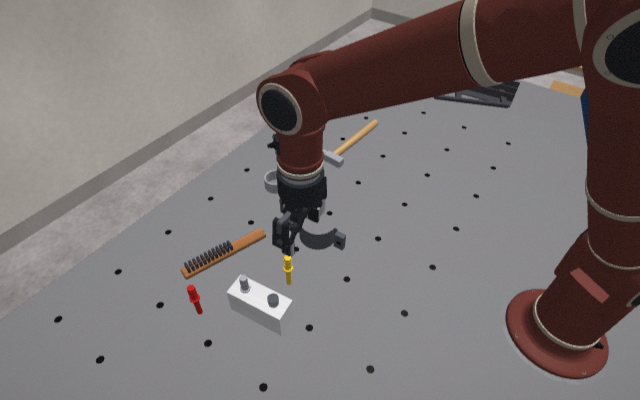

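Run:
```python
from h import *
import pickle
t=pickle.load(open('top0.pkl','rb'));s=pickle.load(open('side0.pkl','rb'))
print('top head',ray(t,179.25,213.25,.112),'collar',ray(t,184.5,214.5,.074))
print('side head',ray(s,242.9,277.4,.112),'collar',ray(s,244.75,289.1,.074))
# rack corners top face (l1)
c=[ray(t,165+x/8-.5,190+y/8-.5,.07) for x,y in((58,100),(243,82),(287,555),(100,578))]
c=np.array(c);print(c[:,:2]); print('rack centre',c.mean(0),np.degrees(np.arctan2(*(c[0]+c[1]-c[2]-c[3])[1::-1])))
L=[(circ((.5695,.332),.008,.112),G),(circ((.5695,.332),.011,.074),Rr)]
cropc(t,165,190,52,80,8,'l3.png',60,255,L);cropc(s,225,265,75,70,8,'l4.png',60,255,L)
```

```text
top head [0.5681595  0.33375395 0.112     ] collar [0.56798098 0.33401569 0.074     ]
side head [0.56714062 0.33693042 0.112     ] collar [0.56516249 0.34001503 0.074     ]
[[0.59571159 0.36397782]
 [0.60073991 0.31337841]
 [0.47171856 0.29797079]
 [0.46549101 0.3484861 ]]
rack centre [0.53341527 0.33095328 0.07      ] 6.797082688289758
```

Run:
```python
from h import *
th=np.radians(-83.2)
rel([([.569,.336,.2096],th),([.569,.336,.08],th)])
```

```text
from [0.4838 0.2493 0.2096] -83.93 t 11.95 gap 1.0 F [-0.1  0.1  0.3]
tx 0.0939 ty -0.0772 tz -0.0000 spin -0.7
tx 0.0939 ty -0.0772 tz 0.1296 spin -0.7
```

>>> servo_tool(
  moves=[1,0.04,-0.035,0,-0.5,1,0.08,-0.07,0,-0.7,1,0.094,-0.077,0,-0.7,1,0.094,-0.077,0.03,-0.7,1,0.094,-0.077,0.06,-0.7,1,0.094,-0.077,0.06,-0.7],
)

```text
t: 12.7
tcp_pos: [0.5709, 0.3292, 0.1475]
orientation: [0.002, 0.999, 0.054, -0.002]
wrist_force: [0.3, -0.0, -0.2]
finger_gap: 1.002
```

Run:
```python
from h import *
s=manip.snapshot('side');cropc(s,200,230,100,90,8,'m1.png',30,220)
th=np.radians(-83.2)
rel([([.569,.336,.08],th)])
```

```text
from [0.5722 0.3298 0.1495] -83.75 t 12.75 gap 1.002 F [ 0.6 -0.   1.2]
tx -0.0025 ty -0.0065 tz 0.0695 spin -0.5
```

View pics/m1.png

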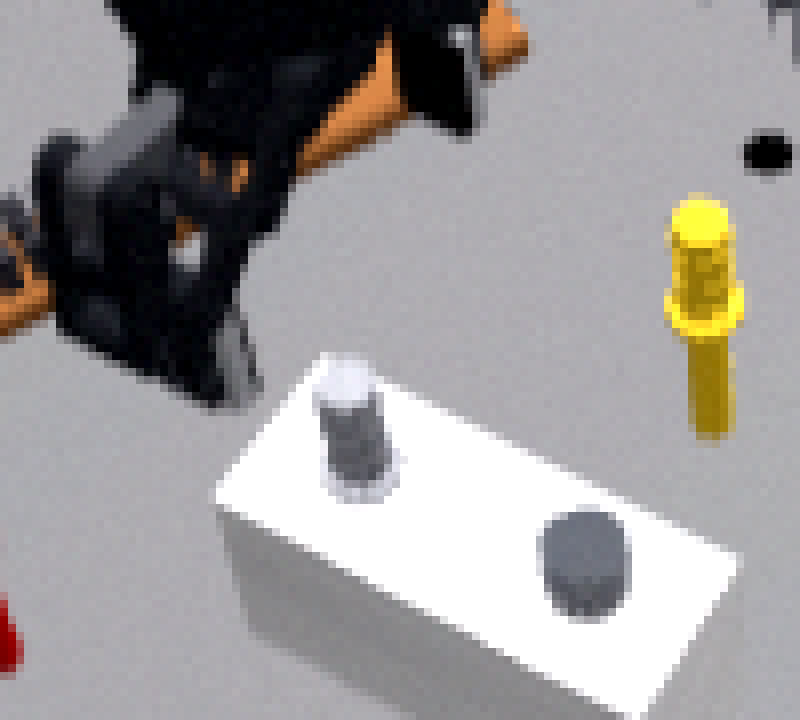

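>>> servo_tool(
  moves=[1,0,0,0,0,1,0,0,0,0],
)

```text
t: 13.0
tcp_pos: [0.5725, 0.3315, 0.1516]
orientation: [-0.0, 0.998, 0.056, 0.001]
wrist_force: [0.6, -0.2, -0.1]
finger_gap: 0.999
```

Run:
```python
from h import *
th=np.radians(-83.2)
rel([([.569,.336,.08],th)])
```

```text
from [0.5725 0.3315 0.1516] -83.63 t 13.0 gap 0.999 F [ 0.6 -0.2 -0.1]
tx -0.0030 ty -0.0049 tz 0.0716 spin -0.4
```

>>> servo_tool(
  moves=[1,-0.003,-0.005,0.02,-0.4,1,-0.003,-0.005,0.045,-0.4,1,-0.003,-0.005,0.06,-0.4,1,-0.003,-0.005,0.0715,-0.4,1,-0.003,-0.005,0.0715,-0.4,1,-0.003,-0.005,0.0715,-0.4],
)

```text
t: 13.75
tcp_pos: [0.5687, 0.3363, 0.0792]
orientation: [-0.0, 0.998, 0.059, 0.001]
wrist_force: [-0.2, 0.3, 0.4]
finger_gap: 0.996
```

Run:
```python
from h import *
s=manip.snapshot('side');cropc(s,200,230,100,90,8,'m2.png',30,220)
t=manip.snapshot('top');cropc(t,150,180,80,80,8,'m3.png',30,220)
th=np.radians(-83.2)
rel([([.569,.336,.08],th)])
```

```text
from [0.5687 0.3363 0.0794] -83.22 t 13.85 gap 0.998 F [-0.3 -0.  -0. ]
tx 0.0003 ty 0.0004 tz -0.0006 spin -0.0
```

View pics/m2.png

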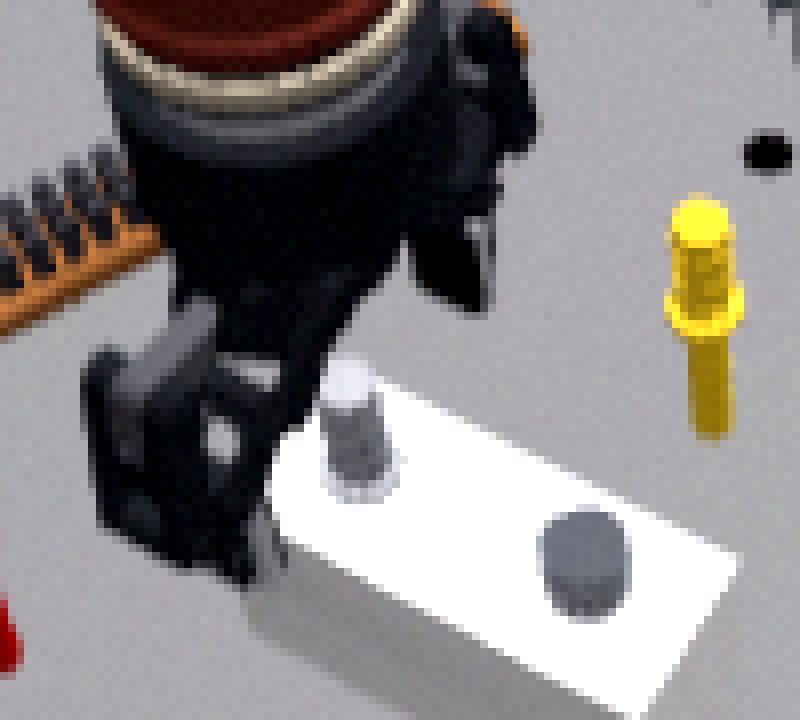

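View pics/m3.png

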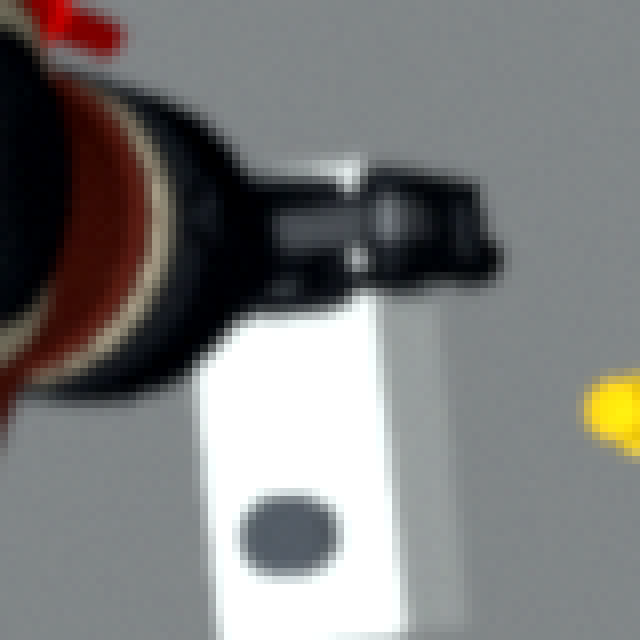

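>>> servo_tool(
  moves=[-1,0,0,0,0,-1,0,0,0,0,-1,0,0,0,0,-1,0,0,0,0,-1,0,0,0,0,-1,0,0,0,0,-1,0,0,0,0],
  force=70,
)

```text
t: 14.72
tcp_pos: [0.5682, 0.3362, 0.0788]
orientation: [-0.0, 0.998, 0.059, 0.0]
wrist_force: [0.2, -0.1, 1.6]
finger_gap: 0.166
```

>>> servo_tool(
  moves=[-1,0,0,-0.02,0,-1,0,0,-0.05,0,-1,0,0,-0.09,0,-1,0,0,-0.12,0,-1,0.0,0.04,-0.12,-8,-1,0,0.08,-0.12,-17,-1,0,0.12,-0.12,-26,-1,0,0.12,-0.12,-26],
)

```text
t: 15.72
tcp_pos: [0.5832, 0.2111, 0.2006]
orientation: [0.001, 0.961, 0.278, 0.001]
wrist_force: [0.2, 0.5, -1.2]
finger_gap: 0.165
```

Run:
```python
from h import *
s=manip.snapshot('side');save(s,'side4.png')
t=manip.snapshot('top');save(t,'top4.png')
rel([([.634,.089,.2],0)])
print(cur()[2]['joint_pos'])
```

```text
from [0.5823 0.2172 0.1994] -57.34 t 15.825 gap 0.166 F [ 0.1  2.  -1. ]
tx -0.0256 ty 0.1359 tz -0.0006 spin -57.3
[-0.775509    0.68006911  0.67654604  1.56825147 -0.46972571  1.06033194
 -0.97524404]
```

View pics/side4.png

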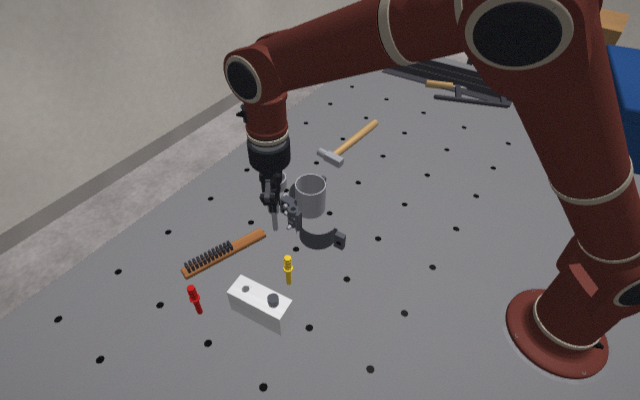

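>>> servo_tool(
  moves=[-1,-0.006,0.03,0,-10,-1,-0.012,0.07,0,-20,-1,-0.02,0.1,0,-30,-1,-0.0256,0.136,0,-40,-1,-0.0256,0.136,0,-50,-1,-0.0256,0.136,0.02,-57.3,-1,-0.0256,0.136,0.04,-57.3,-1,-0.0256,0.136,0.045,-57.3],
)

```text
t: 16.82
tcp_pos: [0.6333, 0.091, 0.152]
orientation: [-0.001, 0.706, 0.708, -0.001]
wrist_force: [-0.2, 0.4, -0.8]
finger_gap: 0.166
```

>>> servo_tool(
  moves=[-1,0,0,0,0,-1,0,0,0,0],
)

```text
t: 17.08
tcp_pos: [0.635, 0.0894, 0.1544]
orientation: [0.001, 0.706, 0.708, 0.001]
wrist_force: [-0.6, 0.3, -0.9]
finger_gap: 0.162
```

```bash
cat >> h.py <<'E'
def pinL(n,tilt=(0,0)):
    L=[]
    for z,r in((0,.0048),(.0,.006),(.03,.006),(.058,.006),(.058,.011),(.062,.011),(.1,.008)):
        L.append((circ((n[0]+tilt[0]*z,n[1]+tilt[1]*z),r,n[2]+z),G if z<.05 else Y))
    return L
E
python3 - <<'E'
from h import *
import pickle
s=manip.snapshot('side');t=manip.snapshot('top');pickle.dump((t,s),open('st5.pkl','wb'))
p,th,_=cur()
L=pinL((p[0],p[1],p[2]-.068))+clampL((.6328+.0022,.013,.0154),0)
for nm,ln in(('',None),('L',L)):
  cropc(t,260,150,66,60,6,'j1%s.png'%nm,10,160,ln);cropc(s,255,165,66,60,6,'j2%s.png'%nm,10,160,ln)
r=[cv2.imread('pics/'+f) for f in('j1.png','j1L.png','j2.png','j2L.png')]
cv2.imwrite('pics/n1.png',np.vstack([np.hstack(r[:2]),np.hstack(r[2:])])[:,:])
rel([([.6345,.087,.155],0)])
E
```

```text
from [0.6349 0.0891 0.1544] 0.09 t 17.175 gap 0.166 F [-0.1  0.1  0.2]
tx -0.0021 ty -0.0004 tz -0.0006 spin 0.1
```

View pics/n1.png

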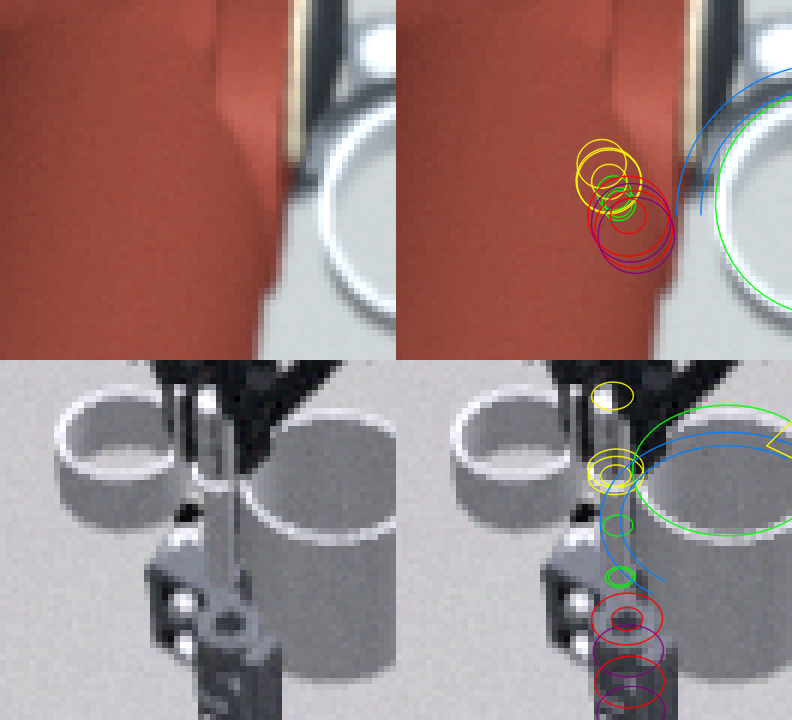

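Run:
```python
from h import *
import pickle
t,s=pickle.load(open('st5.pkl','rb'))
p,th,_=cur()
L=pinL((p[0],p[1],p[2]-.068))+clampL((.6328,.013,.0154),0)
for nm,ln in(('',None),('L',L)):
  cropc(s,278,180,32,50,12,'j2%s.png'%nm,10,160,ln)
r=[cv2.imread('pics/'+f) for f in('j2.png','j2L.png')]
cv2.imwrite('pics/n2.png',np.hstack(r))
f=lambda X:(proj(s,X)[0]-[278,180]+.5)*12
n=np.array([p[0],p[1],p[2]-.068])
print('nose',f(n),'collar58',f(n+[0,0,.058]),'c62',f(n+[0,0,.062]),'hinge60',f(T((.6328,.013,.0154),[0,.074,.06])))
print('per mm x,y,z',[f(n+np.eye(3)[i]*.001)-f(n) for i in range(3)])
```

```text
nose [172.48539613 254.19190593] collar58 [163.73232867  50.65773156] c62 [163.10034619  35.96230833] hinge60 [194.3736838  342.06844534]
per mm x,y,z [array([-3.82622127, -2.0399175 ]), array([-2.958567  ,  2.80740614]), array([-0.14469255, -3.36452095])]
```

View pics/n2.png

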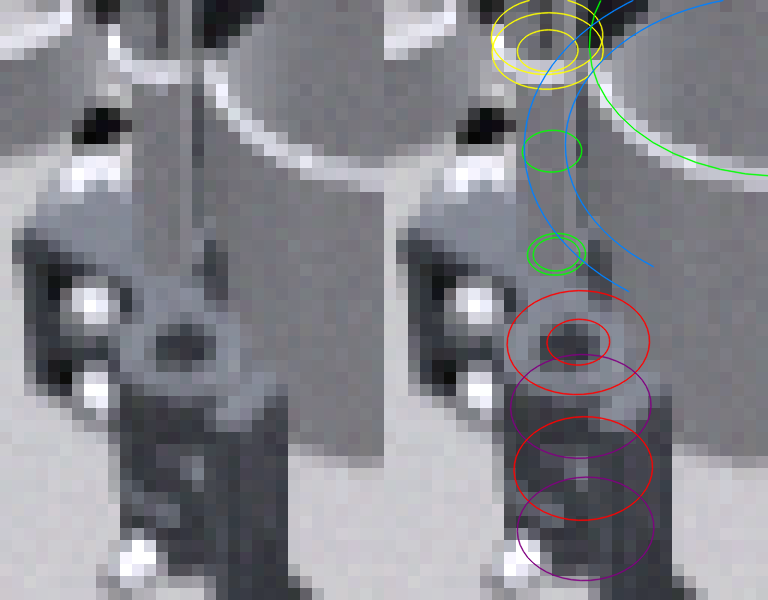

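>>> servo_tool(
  moves=[-1,-0.0016,-0.0009,0.006,0,-1,-0.0016,-0.0009,0.012,0,-1,-0.0016,-0.0009,0.018,0,-1,-0.0016,-0.0009,0.02,0,-1,-0.0016,-0.0009,0.02,0],
)

```text
t: 17.8
tcp_pos: [0.6333, 0.0873, 0.1332]
orientation: [-0.0, 0.707, 0.708, -0.0]
wrist_force: [-0.0, 0.8, -2.1]
finger_gap: 0.169
```

Run:
```python
from h import *
import pickle
s=manip.snapshot('side')
p,th,_=cur()
L=pinL((p[0],p[1],p[2]-.068))+clampL((.6328,.013,.0154),0)
for nm,ln in(('',None),('L',L)):
  cropc(s,278,180,32,50,12,'j2%s.png'%nm,10,160,ln)
r=[cv2.imread('pics/'+f) for f in('j2.png','j2L.png')]
cv2.imwrite('pics/n3.png',np.hstack(r))
f=lambda X:(proj(s,X)[0]-[278,180]+.5)*12
n=np.array([p[0],p[1],p[2]-.068])
print('nose',f(n),f(n+[0,0,.02]));rel([([.634,.0875,.134],0)])
```

```text
nose [185.79834661 321.37591183] [183.10221175 255.18306531]
from [0.6335 0.0873 0.1335] 0.09 t 17.85 gap 0.167 F [-0.5 -0.4 -0.9]
tx 0.0002 ty 0.0005 tz -0.0005 spin 0.1
```

View pics/n3.png

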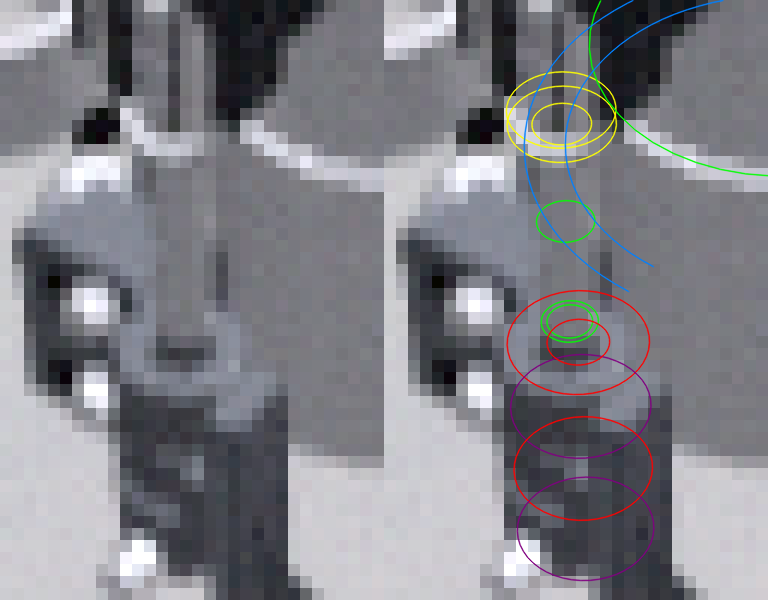

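>>> servo_tool(
  moves=[-1,0,0,0.003,0,-1,0,0,0.006,0,-1,0,0,0.008,0,-1,0,0,0.01,0,-1,0,0,0.01,0],
)

```text
t: 18.48
tcp_pos: [0.6342, 0.0871, 0.1236]
orientation: [0.001, 0.707, 0.708, 0.0]
wrist_force: [1.5, -0.1, -1.0]
finger_gap: 0.167
```

>>> servo_tool(
  moves=[-1,0,0,0.003,0,-1,0,0,0.006,0,-1,0,0,0.009,0,-1,0,0,0.012,0,-1,0,0,0.012,0],
)

```text
t: 19.1
tcp_pos: [0.6341, 0.0871, 0.1114]
orientation: [0.001, 0.707, 0.708, 0.0]
wrist_force: [4.3, 0.0, -1.3]
finger_gap: 0.169
```

Run:
```python
from h import *
s=manip.snapshot('side')
p,th,_=cur()
L=pinL((p[0],p[1],p[2]-.068))+clampL((.6328,.013,.0154),0)
for nm,ln in(('',None),('L',L)):
  cropc(s,278,180,32,50,12,'j2%s.png'%nm,10,160,ln)
r=[cv2.imread('pics/'+f) for f in('j2.png','j2L.png')]
cv2.imwrite('pics/n4.png',np.hstack(r));rel([])
```

```text
from [0.6341 0.0871 0.1113] 0.08 t 19.15 gap 0.164 F [ 4.8 -0.4 -2. ]
```

View pics/n4.png

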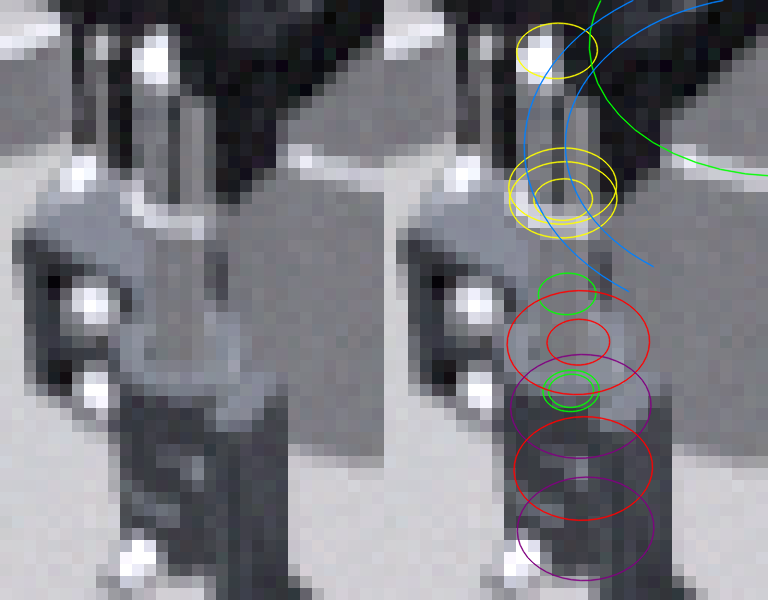

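>>> servo_tool(
  moves=[-1,0,0.0008,0,0,-1,0,0.0008,0.002,0,-1,0,0.0008,0.004,0,-1,0,0.0008,0.006,0,-1,0,0.0008,0.008,0,-1,0,0.0008,0.01,0,-1,0,0.0008,0.01,0],
)

```text
t: 20.02
tcp_pos: [0.6347, 0.0867, 0.1015]
orientation: [0.001, 0.707, 0.708, 0.0]
wrist_force: [3.6, -1.5, 1.3]
finger_gap: 0.167
```

>>> servo_tool(
  moves=[-1,-0.0003,0.0005,0.002,0,-1,-0.0003,0.0005,0.004,0,-1,-0.0003,0.0005,0.006,0,-1,-0.0003,0.0005,0.008,0,-1,-0.0003,0.0005,0.01,0,-1,-0.0003,0.0005,0.01,0],
)

```text
t: 20.78
tcp_pos: [0.6348, 0.0868, 0.0913]
orientation: [0.0, 0.707, 0.708, -0.0]
wrist_force: [3.9, -2.3, -0.4]
finger_gap: 0.166
```

>>> servo_tool(
  moves=[-1,-0.0004,0.0004,0.002,0,-1,-0.0004,0.0004,0.004,0,-1,-0.0004,0.0004,0.006,0,-1,-0.0004,0.0004,0.008,0,-1,-0.0004,0.0004,0.01,0,-1,-0.0004,0.0004,0.01,0],
)

```text
t: 21.52
tcp_pos: [0.6349, 0.0867, 0.0811]
orientation: [-0.0, 0.707, 0.708, -0.0]
wrist_force: [3.5, -2.0, -1.7]
finger_gap: 0.166
```

>>> servo_tool(
  moves=[-1,0,0.0003,0.002,0,-1,0,0.0003,0.004,0,-1,0,0.0003,0.006,0,-1,0,0.0003,0.008,0,-1,0,0.0003,0.0095,0,-1,0,0.0003,0.0105,0],
)

```text
t: 22.28
tcp_pos: [0.6351, 0.0866, 0.0714]
orientation: [-0.0, 0.707, 0.708, -0.0]
wrist_force: [-0.2, -2.1, 6.9]
finger_gap: 0.168
```

>>> servo_tool(
  moves=[-1,0,0,0.0015,0,-1,0,0,0.0015,0],
)

```text
t: 22.52
tcp_pos: [0.6352, 0.0866, 0.0708]
orientation: [-0.0, 0.707, 0.708, 0.0]
wrist_force: [-0.6, -2.3, 8.8]
finger_gap: 0.166
```

>>> servo_tool(
  moves=[-1,0,0,0.0015,0,-1,0,0,0.0025,0,-1,0,0,0.0025,0],
)

```text
t: 22.9
tcp_pos: [0.6353, 0.0866, 0.0686]
orientation: [-0.0, 0.707, 0.708, 0.0]
wrist_force: [-0.7, -1.4, 9.3]
finger_gap: 0.168
```

Run:
```python
from h import *
s=manip.snapshot('side')
L=pinL((.6335,.0872,.002))+clampL((.6328,.013,.0154),0)
for nm,ln in(('',None),('L',L)):
  cropc(s,278,180,32,50,12,'j2%s.png'%nm,10,160,ln)
r=[cv2.imread('pics/'+f) for f in('j2.png','j2L.png')]
cv2.imwrite('pics/n5.png',np.hstack(r));rel([])
```

```text
from [0.6353 0.0866 0.0686] 0.09 t 22.95 gap 0.167 F [-1.3 -1.8 10.3]
```

View pics/n5.png

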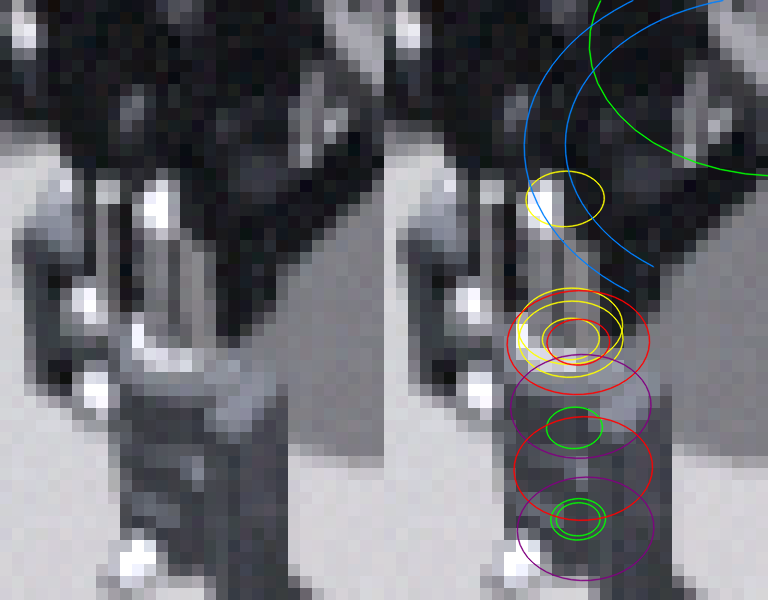

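>>> servo_tool(
  moves=[-1,0,0,0.001,0,-1,0,0,0.002,0,-1,0,0,0.002,0],
)

```text
t: 23.32
tcp_pos: [0.6354, 0.0866, 0.0685]
orientation: [-0.0, 0.707, 0.708, 0.0]
wrist_force: [-4.0, -2.1, 18.8]
finger_gap: 0.162
```

>>> servo_tool(
  moves=[-1,0,0,0.001,0,-1,0,0,0.0015,0,-1,0,0,0.0015,0],
)

```text
t: 23.7
tcp_pos: [0.6354, 0.0866, 0.0684]
orientation: [-0.0, 0.707, 0.708, 0.001]
wrist_force: [-6.4, -1.4, 24.7]
finger_gap: 0.167
```

Run:
```python
from h import *
rel([])
```

```text
from [0.6354 0.0866 0.0684] 0.1 t 23.7 gap 0.167 F [-6.4 -1.4 24.7]
```

>>> servo_tool(
  moves=[-1,0,0,-0.002,0,-1,0,0,-0.0035,0,-0.4,0,0,-0.0035,0,-0.4,0,0,-0.0035,0,-0.4,0,0,-0.0035,0,-0.4,0,0,-0.03,0,-0.4,0,0,-0.07,0,-0.4,0,0,-0.12,0],
)

```text
t: 24.7
tcp_pos: [0.6342, 0.087, 0.1831]
orientation: [-0.001, 0.707, 0.708, -0.001]
wrist_force: [1.0, 0.2, 0.6]
finger_gap: 0.3
```

Run:
```python
from h import *
rel([])
s=manip.snapshot('side');save(s,'side6.png');t=manip.snapshot('top')
L=pinL((.6335,.0872,.002))+clampL((.6328,.013,.0154),0)
for nm,ln in(('',None),('L',L)):
  cropc(s,278,180,32,50,12,'j2%s.png'%nm,10,160,ln)
r=[cv2.imread('pics/'+f) for f in('j2.png','j2L.png')]
cv2.imwrite('pics/n6.png',np.hstack(r))
cropc(t,260,130,120,130,6,'n7.png',10,160)
```

```text
from [0.6342 0.087  0.1831] 0.1 t 24.7 gap 0.3 F [1.  0.2 0.6]
```

View pics/n6.png

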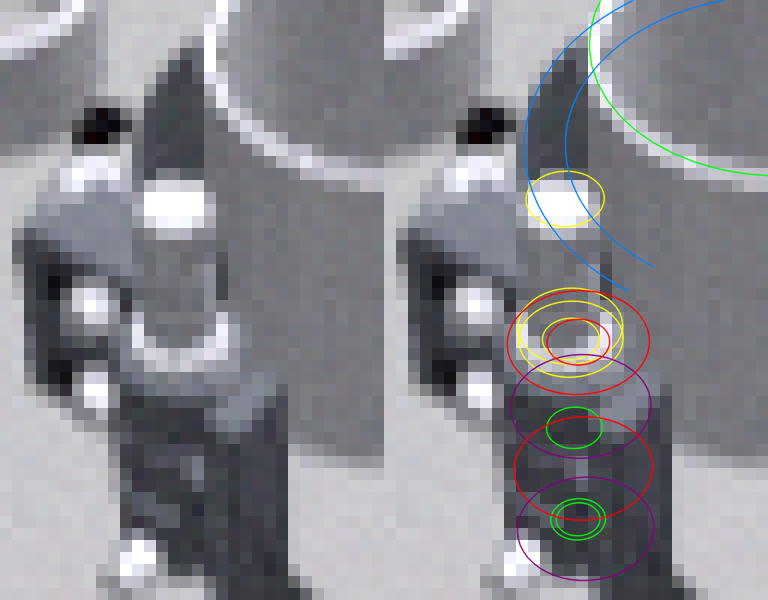

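View pics/n7.png

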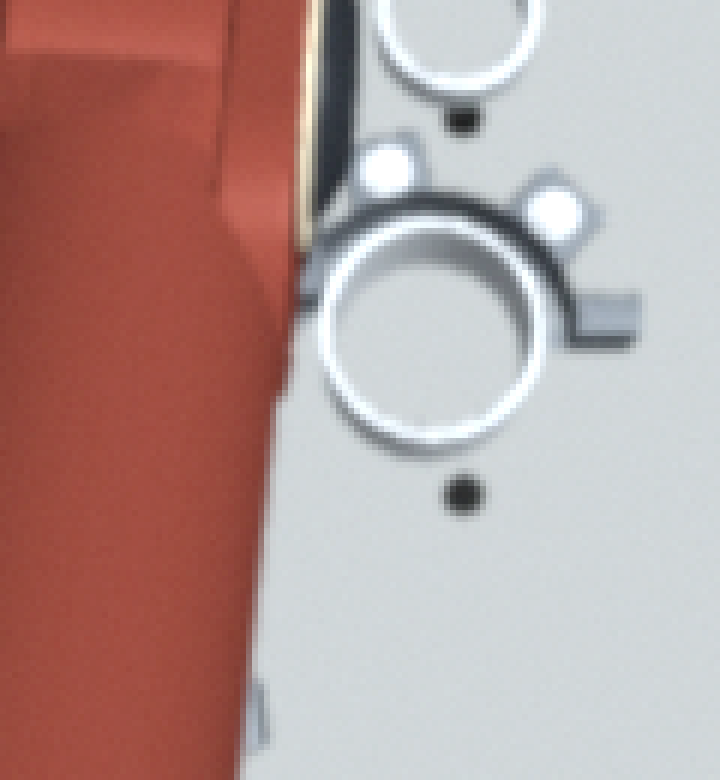

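Run:
```python
from h import *
s=manip.snapshot('side')
L=pinL((.6342,.0872,.002));L2=pinL((.6342,.0872,.008))
ims=[]
for ln in(None,L,L2):
  cropc(s,284,190,20,26,18,'q.png',10,180,ln);ims.append(cv2.imread('pics/q.png')[:, :264])
cv2.imwrite('pics/n8.png',np.hstack(ims))
```

```text
(no output)
```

View pics/n8.png

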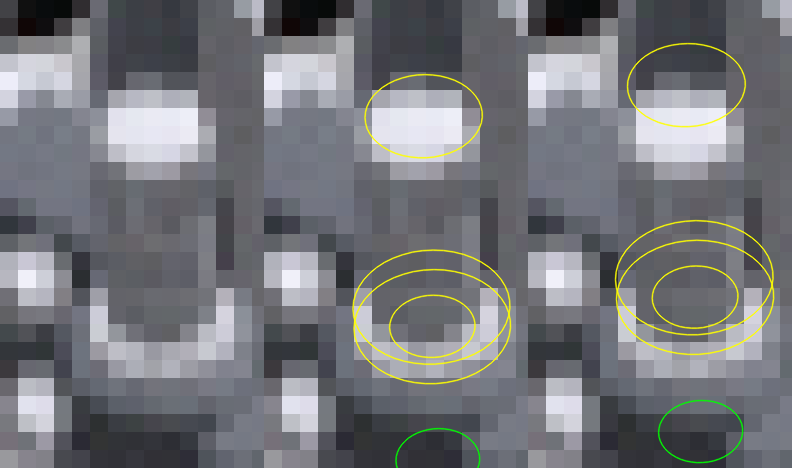

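>>> servo_tool(
  moves=[-1,0,0.0005,0.02,0,-1,0,0.0005,0.04,0,-1,0,0.0005,0.06,0,-1,0,0.0005,0.068,0,-1,0,0.0005,0.072,0,-1,0,0.0005,0.074,0,-1,0,0.0005,0.074,0],
  force=40,
)

```text
t: 25.72
tcp_pos: [0.6362, 0.0866, 0.11]
orientation: [0.0, 0.707, 0.708, 0.0]
wrist_force: [0.8, 0.6, 1.4]
finger_gap: -0.002
```

>>> servo_tool(
  moves=[-1,0,0,0.002,0,-1,0,0,0.004,0,-1,0,0,0.006,0,-1,0,0,0.006,0],
)

```text
t: 26.22
tcp_pos: [0.6357, 0.0866, 0.1033]
orientation: [-0.0, 0.707, 0.708, -0.0]
wrist_force: [-0.2, 0.5, -0.1]
finger_gap: -0.002
```

>>> servo_tool(
  moves=[-1,0,0,0.002,0,-1,0,0,0.003,0,-1,0,0,0.003,0],
)

```text
t: 26.6
tcp_pos: [0.6362, 0.0866, 0.1021]
orientation: [0.0, 0.707, 0.708, 0.001]
wrist_force: [-2.1, -0.4, 7.1]
finger_gap: 0.0
```

>>> servo_tool(
  moves=[-1,0,0,0.0015,0,-1,0,0,0.003,0,-1,0,0,0.003,0,-1,0,0,-0.03,0,-1,0,0,-0.09,0],
)

```text
t: 27.22
tcp_pos: [0.6341, 0.0868, 0.1892]
orientation: [-0.002, 0.707, 0.708, -0.002]
wrist_force: [1.1, 0.5, -0.0]
finger_gap: 0.0
```

Run:
```python
from h import *
rel([])
# push points: lug -x face centre in half frame (-.016,-.067) rotating about hinge (.6355,.0878)
h=np.array([.6350,.0872]);c=.0154
for A in (1.49,1.3,1.1,.9,.7,.5,.3,.15,.05,0):
    yaw=c-A
    o=h-.074*np.array([-np.sin(yaw),np.cos(yaw)])
    P=T((o[0],o[1],yaw),[[-.016,-.067,0],[-.030,-.067,0]])
    print(A,np.round(P[:,:2],4).tolist(),round(np.degrees(yaw),1),np.round(np.hypot(*P[1,:2]),3))
```

```text
from [0.6341 0.0868 0.1892] 0.09 t 27.225 gap 0.0 F [ 1.1  0.5 -0. ]
1.49 [[0.4931, 0.0896], [0.4918, 0.1035]] -84.5 0.503
1.3 [[0.4952, 0.0627], [0.4913, 0.0762]] -73.6 0.497
1.1 [[0.5029, 0.0355], [0.4963, 0.0478]] -62.1 0.499
0.9 [[0.5158, 0.0102], [0.5069, 0.0211]] -50.7 0.507
0.7 [[0.5334, -0.0119], [0.5226, -0.0031]] -39.2 0.523
0.5 [[0.5552, -0.0301], [0.5428, -0.0236]] -27.8 0.543
0.3 [[0.5801, -0.0436], [0.5666, -0.0397]] -16.3 0.568
0.15 [[0.6002, -0.0504], [0.5864, -0.0485]] -7.7 0.588
0.05 [[0.6141, -0.0532], [0.6001, -0.0527]] -2.0 0.602
0 [[0.6212, -0.054], [0.6072, -0.0542]] 0.9 0.61
```

```bash
cat >> h.py <<'E'
H=np.array([.6350,.0872]);C=.0154
def push(A,off,yl=-.070,z=.034):
    yaw=C-A;o=H-.074*np.array([-np.sin(yaw),np.cos(yaw)])
    P=T((o[0],o[1],yaw),[-.016-off,yl,z])[0];return (P,yaw)
E
python3 - <<'E'
from h import *
P,y=push(1.49,.036);
rel([([P[0],P[1],.19],y),push(1.49,.036)]);print(P)
s=manip.snapshot('side');save(s,'side7.png');t=manip.snapshot('top');cropc(t,250,130,130,130,6,'n9.png',10,160)
E
```

```text
from [0.6341 0.0868 0.1892] 0.09 t 27.225 gap 0.0 F [ 1.1  0.5 -0. ]
tx 0.0385 ty -0.1474 tz -0.0008 spin 84.6
tx 0.0385 ty -0.1474 tz 0.1552 spin 84.6
[0.48667126 0.12512867 0.034     ]
```

View pics/side7.png

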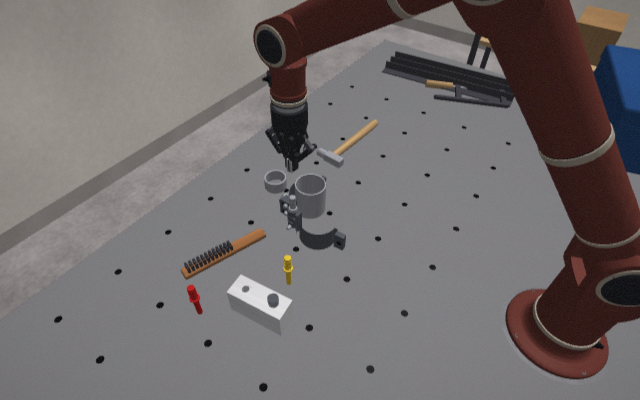

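>>> servo_tool(
  moves=[-1,0.006,-0.03,0,10,-1,0.012,-0.06,0,20,-1,0.02,-0.09,0,30,-1,0.03,-0.12,0,40,-1,0.0385,-0.147,0,50,-1,0.0385,-0.147,0,60,-1,0.0385,-0.147,0,70,-1,0.0385,-0.147,0.0,84.6],
)

```text
t: 28.32
tcp_pos: [0.4887, 0.125, 0.1904]
orientation: [-0.0, 0.997, 0.079, 0.0]
wrist_force: [0.9, -0.2, -0.7]
finger_gap: 0.002
```

>>> servo_tool(
  moves=[-1,0,0,0,0,-1,0,0,0.04,0,-1,0,0,0.08,0,-1,0,0,0.08,0],
)

```text
t: 28.82
tcp_pos: [0.4868, 0.1247, 0.1085]
orientation: [0.0, 0.997, 0.082, -0.003]
wrist_force: [-0.7, 0.1, 0.4]
finger_gap: -0.002
```

Run:
```python
from h import *
rel([push(1.49,.036)])
s=manip.snapshot('side');t=manip.snapshot('top')
cropc(s,250,150,130,110,6,'o1.png',10,160);cropc(t,250,150,130,130,6,'o2.png',10,160)
```

```text
from [0.4868 0.1247 0.1085] -80.54 t 28.825 gap -0.002 F [-0.7  0.1  0.4]
tx -0.0000 ty -0.0004 tz 0.0745 spin 4.0
```

View pics/o1.png

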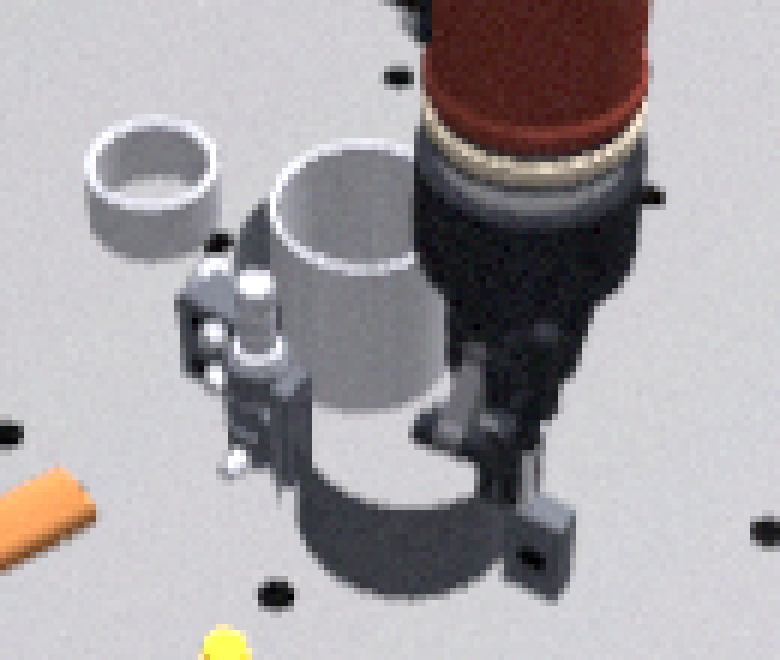

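View pics/o2.png

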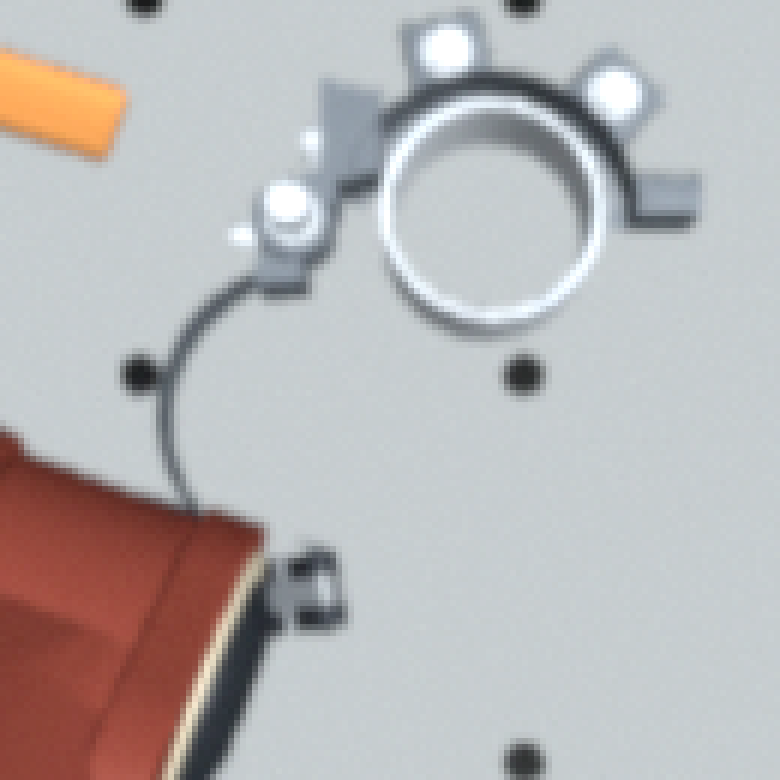

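>>> servo_tool(
  moves=[-1,0,0,0.03,2,-1,0,0,0.06,4,-1,0,0,0.0745,4,-1,0,0,0.0745,4,-1,0,0.005,0.0745,4,-1,0,0.01,0.0745,4,-1,0,0.015,0.0745,4],
)

```text
t: 29.8
tcp_pos: [0.4918, 0.1096, 0.0366]
orientation: [-0.0, 0.999, 0.047, 0.001]
wrist_force: [0.5, -0.7, 0.1]
finger_gap: 0.001
```

Run:
```python
from h import *
s=manip.snapshot('side')
cropc(s,250,150,130,110,6,'o3.png',10,160)
rel([push(1.49,.02),push(1.3,.018)])
```

```text
from [0.4918 0.1086 0.0366] -84.74 t 29.85 gap 0.001 F [ 0.3 -1.2  0.7]
tx -0.0036 ty -0.0010 tz 0.0026 spin -0.3
tx -0.0073 ty 0.0289 tz 0.0026 spin -11.1
```

View pics/o3.png

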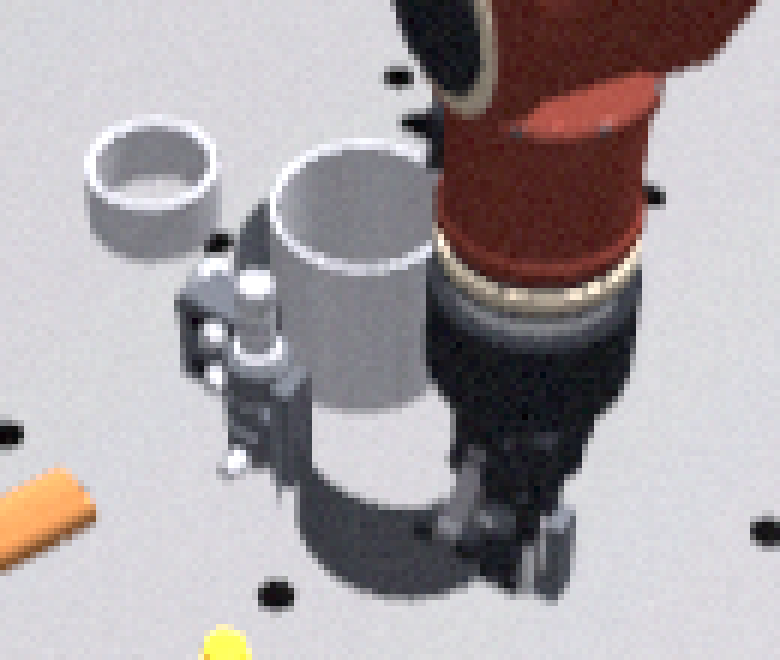

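Run:
```python
from h import *
rel([push(a,.0145,-.072) for a in(1.47,1.4,1.3,1.2,1.1,1.0,.9)])
```

```text
from [0.4918 0.1086 0.0366] -84.74 t 29.85 gap 0.001 F [ 0.3 -1.2  0.7]
tx -0.0061 ty 0.0075 tz 0.0026 spin -1.4
tx -0.0076 ty 0.0178 tz 0.0026 spin -5.4
tx -0.0086 ty 0.0327 tz 0.0026 spin -11.1
tx -0.0080 ty 0.0476 tz 0.0026 spin -16.9
tx -0.0059 ty 0.0624 tz 0.0026 spin -22.6
tx -0.0024 ty 0.0768 tz 0.0026 spin -28.3
tx 0.0026 ty 0.0909 tz 0.0026 spin -34.1
```

>>> servo_tool(
  moves=[-1,-0.006,0,0.002,0,-1,-0.006,0.0075,0.002,-1.4,-1,-0.007,0.0125,0.002,-3.4,-1,-0.0076,0.0178,0.002,-5.4,-1,-0.008,0.025,0.002,-8.3,-1,-0.0086,0.0327,0.002,-11.1],
)

```text
t: 30.6
tcp_pos: [0.4852, 0.0767, 0.0339]
orientation: [-0.0, 0.989, 0.145, -0.001]
wrist_force: [-1.4, 2.2, -0.5]
finger_gap: -0.001
```

Run:
```python
from h import *
s=manip.snapshot('side')
cropc(s,250,150,130,110,6,'o4.png',10,160)
rel([push(a,.0145,-.072) for a in(1.3,1.2,1.1,1.0,.9,.8,.7,.6)])
```

```text
from [0.4856 0.0748 0.0341] -73.45 t 30.65 gap 0.004 F [-0.5  0.2 -0.6]
tx 0.0008 ty -0.0002 tz 0.0001 spin 0.1
tx -0.0016 ty 0.0145 tz 0.0001 spin -5.6
tx -0.0025 ty 0.0294 tz 0.0001 spin -11.3
tx -0.0018 ty 0.0443 tz 0.0001 spin -17.0
tx 0.0003 ty 0.0591 tz 0.0001 spin -22.8
tx 0.0038 ty 0.0735 tz 0.0001 spin -28.5
tx 0.0088 ty 0.0876 tz 0.0001 spin -34.2
tx 0.0152 ty 0.1011 tz 0.0001 spin -40.0
```

View pics/o4.png

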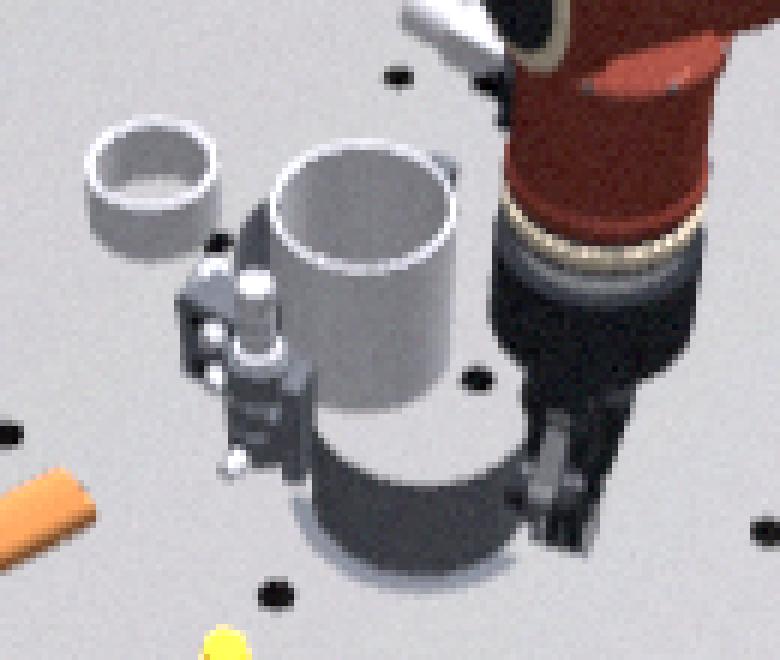

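>>> servo_tool(
  moves=[-1,-0.0008,0.007,0,-3,-1,-0.0016,0.0145,0,-5.6,-1,-0.002,0.022,0,-8.5,-1,-0.0025,0.0294,0,-11.3,-1,-0.002,0.037,0,-14,-1,-0.0018,0.0443,0,-17,-1,-0.0008,0.052,0,-20,-1,0.0003,0.0591,0,-22.8],
)

```text
t: 31.65
tcp_pos: [0.501, 0.0212, 0.0341]
orientation: [-0.002, 0.942, 0.337, -0.001]
wrist_force: [-3.8, 3.9, 4.7]
finger_gap: 0.002
```

Run:
```python
from h import *
rel([push(a,.0145,-.072) for a in(.9,.8,.7,.6,.5,.4)])
```

```text
from [0.501  0.0212 0.0341] -50.61 t 31.65 gap 0.002 F [-3.8  3.9  4.7]
tx -0.0005 ty 0.0034 tz 0.0001 spin 0.1
tx -0.0028 ty 0.0181 tz 0.0001 spin -5.7
tx -0.0037 ty 0.0330 tz 0.0001 spin -11.4
tx -0.0031 ty 0.0479 tz 0.0001 spin -17.1
tx -0.0009 ty 0.0627 tz 0.0001 spin -22.8
tx 0.0027 ty 0.0771 tz 0.0001 spin -28.6
```

>>> servo_tool(
  moves=[-1,-0.0012,0.0075,0,-3,-1,-0.0023,0.0147,0,-5.7,-1,-0.0027,0.022,0,-8.5,-1,-0.003,0.0296,0,-11.4,-1,-0.003,0.037,0,-14,-1,-0.0026,0.0445,0,-17.1,-1,-0.0015,0.052,0,-20,-1,-0.0004,0.0593,0,-22.8],
)

```text
t: 32.65
tcp_pos: [0.5372, -0.0257, 0.034]
orientation: [-0.002, 0.857, 0.516, -0.002]
wrist_force: [-6.3, 2.3, 6.2]
finger_gap: -0.002
```

Run:
```python
from h import *
s=manip.snapshot('side');t=manip.snapshot('top')
cropc(s,250,150,130,110,6,'o5.png',10,160);cropc(t,250,130,130,130,6,'o6.png',10,160)
rel([push(a,.0145,-.072) for a in(.5,.4,.3,.2,.1,.05,0)])
```

```text
from [ 0.5393 -0.0271  0.0341] -28.01 t 32.75 gap -0.003 F [-2.4  0.4  1.3]
tx -0.0003 ty 0.0010 tz 0.0001 spin -0.2
tx -0.0025 ty 0.0157 tz 0.0001 spin -6.0
tx -0.0033 ty 0.0306 tz 0.0001 spin -11.7
tx -0.0026 ty 0.0455 tz 0.0001 spin -17.4
tx -0.0004 ty 0.0602 tz 0.0001 spin -23.2
tx 0.0013 ty 0.0675 tz 0.0001 spin -26.0
tx 0.0033 ty 0.0747 tz 0.0001 spin -28.9
```

View pics/o5.png

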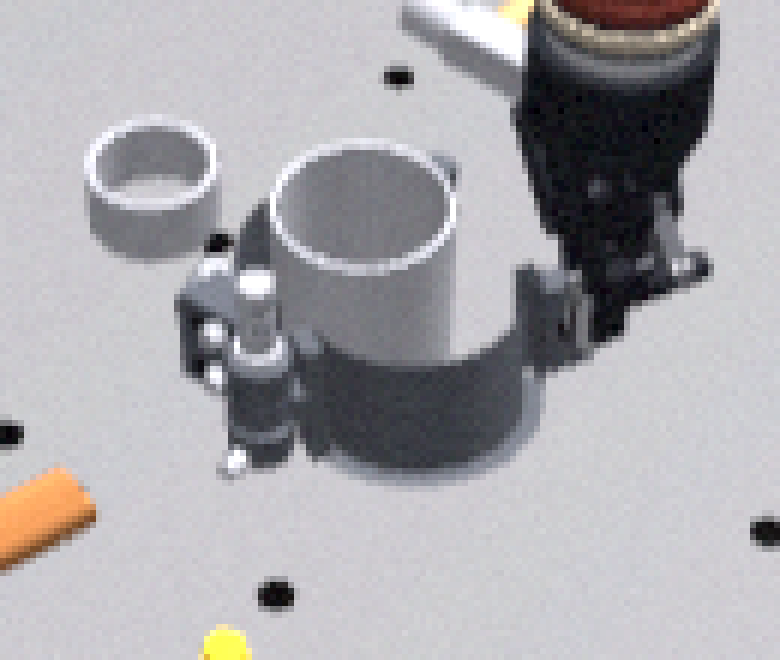

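View pics/o6.png

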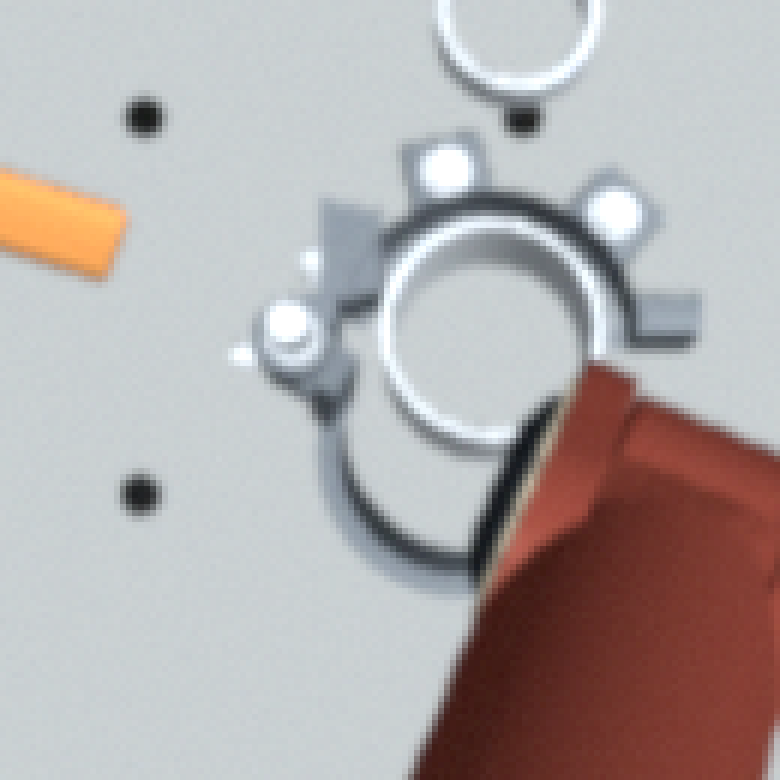

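>>> servo_tool(
  moves=[-1,-0.001,0.007,0,-3,-1,-0.002,0.0145,0,-6,-1,-0.0028,0.022,0,-9,-1,-0.003,0.029,0,-11.7,-1,-0.0028,0.036,0,-14.5,-1,-0.0024,0.043,0,-17.4,-1,-0.0015,0.049,0,-20,-1,-0.0008,0.055,0,-22],
)

```text
t: 33.75
tcp_pos: [0.5887, -0.0531, 0.0339]
orientation: [0.0, 0.742, 0.67, -0.0]
wrist_force: [-2.0, -0.6, -0.2]
finger_gap: -0.001
```

Run:
```python
from h import *
s=manip.snapshot('side')
cropc(s,250,130,130,110,6,'o7.png',10,160)
rel([push(a,.0145,-.072) for a in(.15,.1,.05,0)])
```

```text
from [ 0.5899 -0.0533  0.0341] -5.83 t 33.8 gap -0.001 F [-0.4 -1.6 -0. ]
tx -0.0005 ty -0.0046 tz 0.0001 spin 1.9
tx -0.0021 ty 0.0026 tz 0.0001 spin -1.0
tx -0.0033 ty 0.0100 tz 0.0001 spin -3.8
tx -0.0042 ty 0.0174 tz 0.0001 spin -6.7
```

View pics/o7.png

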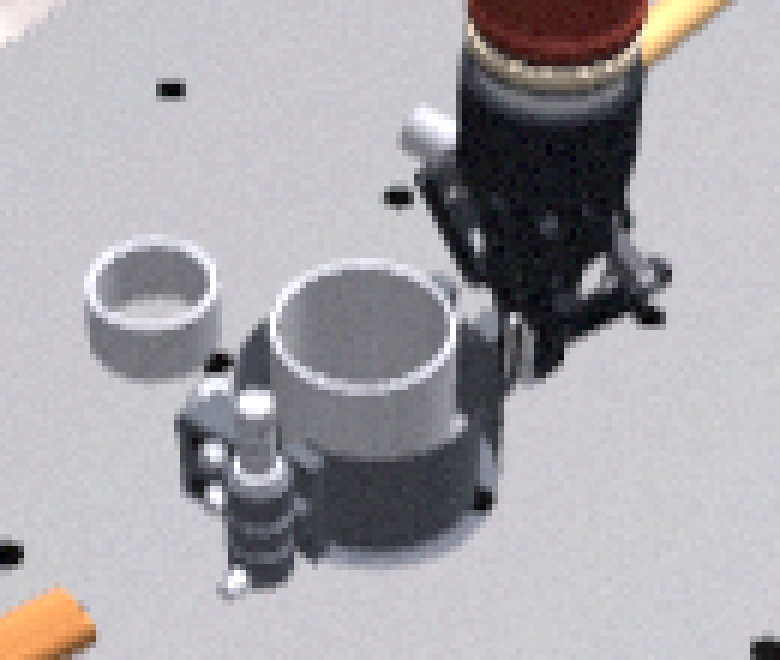

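Nearly shut; now slow steps until the lugs meet.

>>> servo_tool(
  moves=[-1,-0.001,0.003,0,-1,-1,-0.0015,0.006,0,-2.5,-1,-0.002,0.009,0,-3.5,-1,-0.0025,0.011,0,-4.5,-1,-0.0025,0.011,0,-4.5],
)

```text
t: 34.42
tcp_pos: [0.5991, -0.0557, 0.0341]
orientation: [-0.0, 0.716, 0.698, 0.0]
wrist_force: [-3.7, 0.9, 2.3]
finger_gap: -0.001
```

>>> servo_tool(
  moves=[-1,0,0.001,0,0,-1,0,0.002,0,0,-1,0,0.002,0,0],
)

```text
t: 34.8
tcp_pos: [0.6009, -0.0561, 0.034]
orientation: [-0.0, 0.716, 0.698, -0.0]
wrist_force: [-3.8, 0.2, 3.0]
finger_gap: -0.001
```

Run:
```python
from h import *
s=manip.snapshot('side');t=manip.snapshot('top')
cropc(s,250,130,130,110,6,'o8.png',10,160);cropc(t,270,130,120,110,6,'o9.png',10,160)
rel([push(a,.0145,-.072) for a in(.05,0)])
```

```text
from [ 0.6009 -0.0561  0.034 ] -1.45 t 34.9 gap 0.002 F [-3.1  1.6  2.5]
tx -0.0016 ty -0.0014 tz -0.0000 spin 0.5
tx -0.0030 ty 0.0060 tz -0.0000 spin -2.3
```

View pics/o9.png

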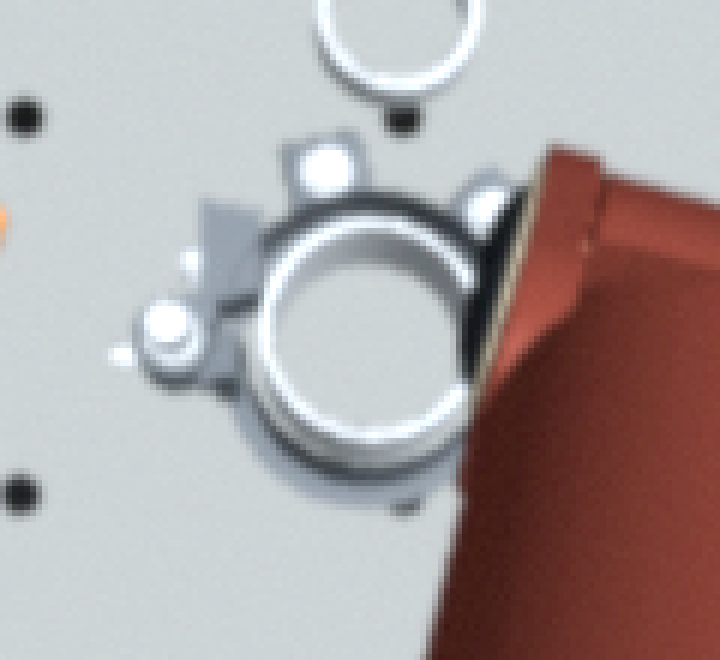

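Still moving freely (about 4 N). Continue in 1 mm steps.

>>> servo_tool(
  moves=[-1,0,0.001,0,0,-1,0,0.002,0,0,-1,0,0.003,0,0,-1,0,0.003,0,0],
)

```text
t: 35.4
tcp_pos: [0.604, -0.0565, 0.0341]
orientation: [0.0, 0.716, 0.698, -0.0]
wrist_force: [-4.6, 0.0, 5.1]
finger_gap: -0.0
```

>>> servo_tool(
  moves=[-1,0,0.001,0,0,-1,0,0.002,0,0,-1,0,0.002,0,0],
)

```text
t: 35.78
tcp_pos: [0.6059, -0.0568, 0.034]
orientation: [0.0, 0.716, 0.698, -0.0]
wrist_force: [-5.0, -0.4, 3.4]
finger_gap: 0.002
```

>>> servo_tool(
  moves=[-1,0,0.001,0,0,-1,0,0.002,0,0,-1,0,0.002,0,0],
)

```text
t: 36.15
tcp_pos: [0.6065, -0.0569, 0.034]
orientation: [-0.001, 0.716, 0.698, -0.001]
wrist_force: [-7.0, -0.9, 5.4]
finger_gap: 0.001
```

>>> servo_tool(
  moves=[-1,0,0.001,0,0,-1,0,0.002,0,0,-1,0,0.002,0,0],
)

```text
t: 36.52
tcp_pos: [0.6068, -0.0569, 0.034]
orientation: [-0.002, 0.716, 0.698, -0.002]
wrist_force: [-10.7, -0.2, 10.0]
finger_gap: -0.002
```

>>> servo_tool(
  moves=[-1,0,-0.006,0,0,-1,0,-0.03,0,0,-1,0,-0.06,0,0,-1,0,-0.08,-0.05,0,-1,0,-0.1,-0.1,0,-1,-0.04,-0.12,-0.15,0,-1,-0.08,-0.12,-0.16,0,-1,-0.12,-0.12,-0.16,0],
)

```text
t: 37.52
tcp_pos: [0.4901, -0.1753, 0.1964]
orientation: [0.004, 0.716, 0.698, 0.003]
wrist_force: [0.3, -0.0, 0.2]
finger_gap: 0.003
```

>>> servo_tool(
  moves=[-1,-0.05,0,0,0,-1,-0.1,0,0,0,-1,-0.12,0,0,0,-1,-0.12,0,0,0],
)

```text
t: 38.02
tcp_pos: [0.4845, -0.2946, 0.194]
orientation: [0.001, 0.717, 0.697, 0.0]
wrist_force: [-0.7, 1.4, 0.2]
finger_gap: -0.003
```

Run:
```python
from h import *
s=manip.snapshot('side');t=manip.snapshot('top');save(t,'top9.png')
cropc(s,250,130,130,110,6,'r1.png',10,160);cropc(t,270,130,120,110,6,'r2.png',10,160)
c=(.635,.0135,.0154)
cropc(t,270,130,120,110,6,'r3.png',10,160,clampL((.635,.013,.0154))+halfL((.635,.013,.0154)))
rel([])
```

```text
from [ 0.485  -0.2911  0.1937] -1.3 t 38.125 gap -0.0 F [-0.5 -0.1 -0.2]
```

View pics/r1.png

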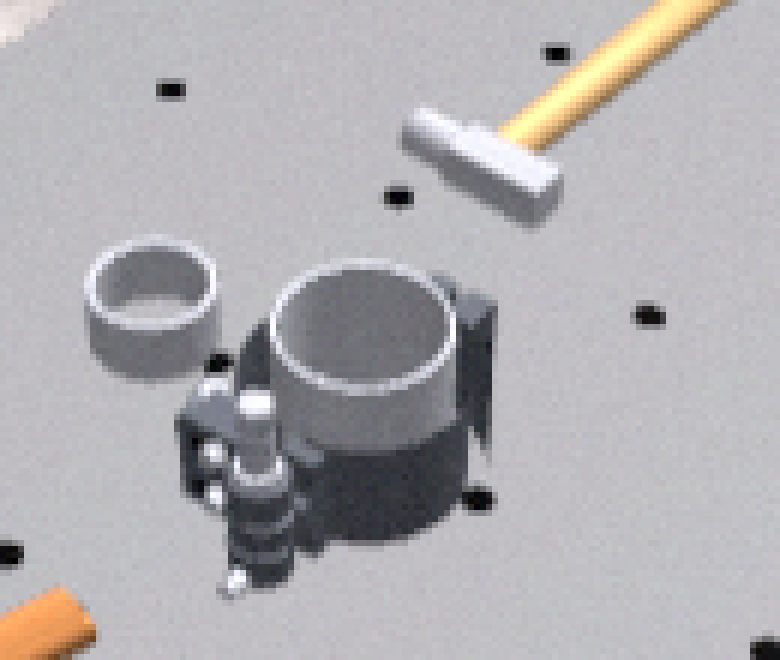

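View pics/r2.png

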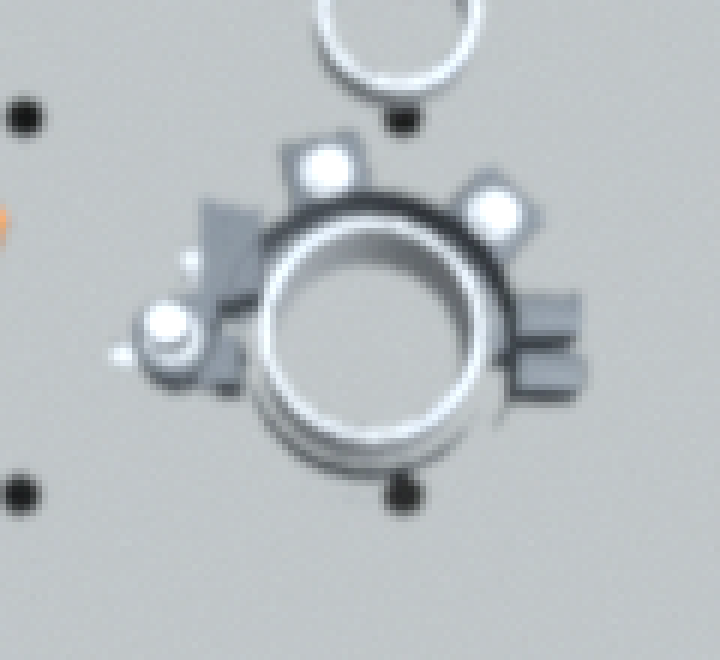

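View pics/r3.png

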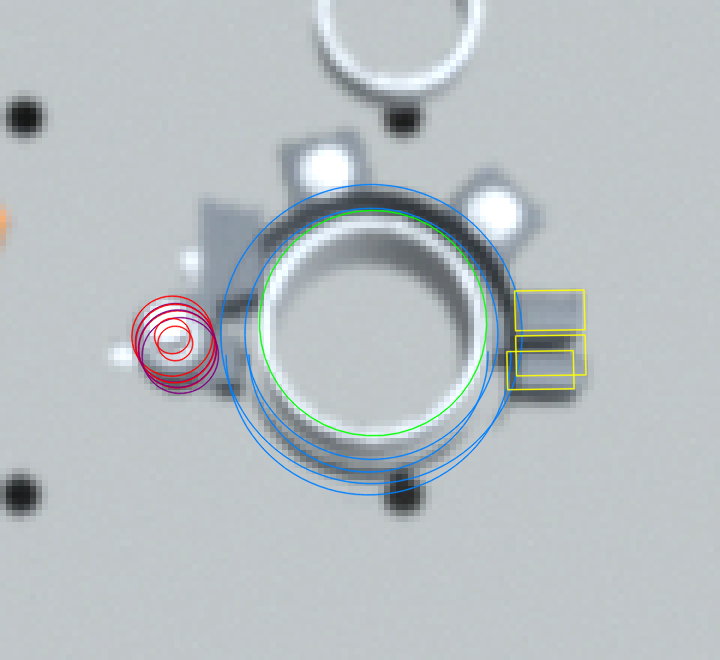

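Run:
```python
from h import *
s=manip.snapshot('side');t=manip.snapshot('top')
ims=[]
for ln in(None,clampL((.634,.0128,.0154))+halfL((.634,.0128,.0154))):
  cropc(t,344,170,30,34,13,'q.png',30,140,ln);ims.append(cv2.imread('pics/q.png'))
cv2.imwrite('pics/r4.png',np.hstack(ims))
ims=[]
for ln in(None,clampL((.634,.0128,.0154))+halfL((.634,.0128,.0154))):
  cropc(s,315,165,30,50,13,'q.png',10,140,ln);ims.append(cv2.imread('pics/q.png')[:600])
cv2.imwrite('pics/r5.png',np.hstack(ims))
```

```text
(no output)
```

View pics/r4.png

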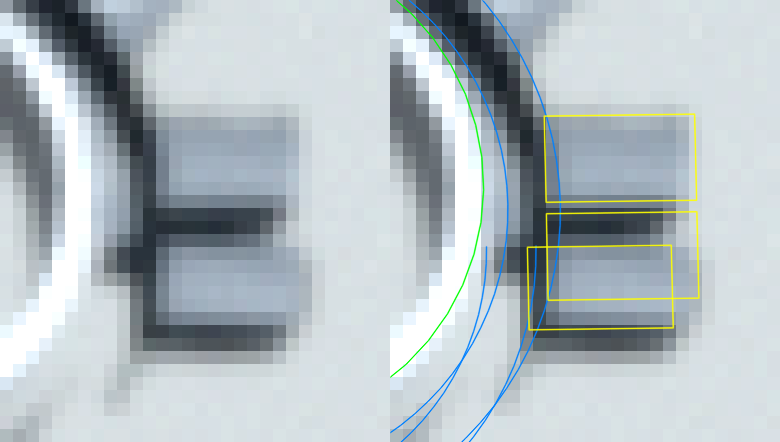

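View pics/r5.png

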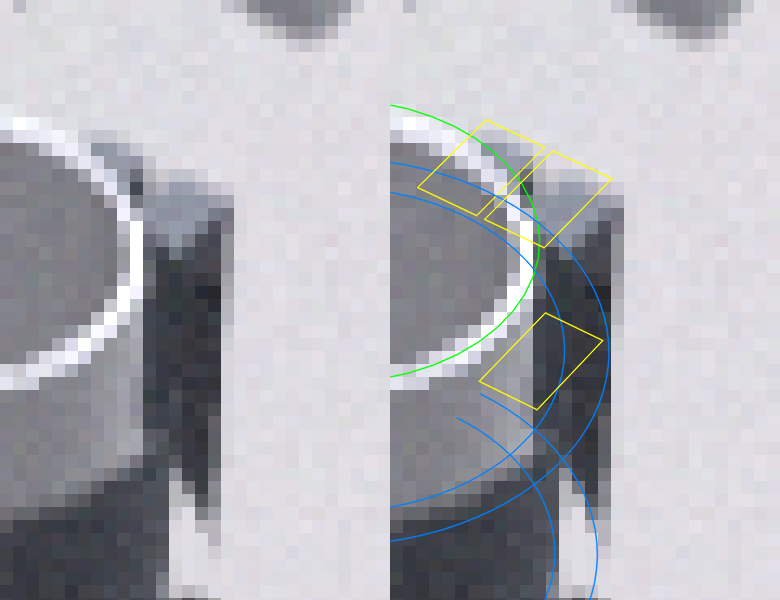

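View pics/o8.png

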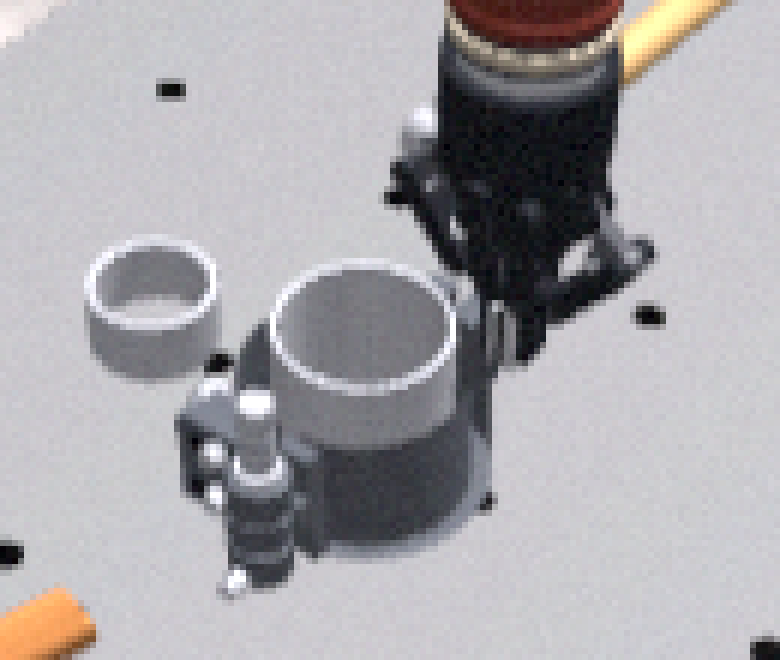

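Run:
```python
from h import *
t=manip.snapshot('top');im=t['color'].astype(float).mean(2)
for c0,c1 in((357,359),(360,362),(363,365)):
    print(c0,[(r,int(im[r,c0:c1+1].mean())) for r in range(174,202)])
c=(.6328,.013,.0154)
f=lambda x,z:proj(t,T(c,[x,-.067,z]))[0]
for x,z in((.016,.054),(.001,.054),(-.001,.054),(-.016,.054),(-.016,.006),(.001,.006)):print(x,z,f(x,z))
# pipe fit check
e=cv2.threshold(im.astype(np.uint8),160,255,0)[1][150:220,300:365];cn=max(cv2.findContours(e,cv2.RETR_EXTERNAL,cv2.CHAIN_APPROX_NONE)[0],key=len)
print(cv2.fitEllipse(cn),proj(t,T(c,[0,0,.09])))
```

```text
357 [(174, 126), (175, 126), (176, 125), (177, 124), (178, 114), (179, 102), (180, 100), (181, 102), (182, 104), (183, 105), (184, 102), (185, 86), (186, 57), (187, 51), (188, 70), (189, 92), (190, 101), (191, 104), (192, 106), (193, 103), (194, 88), (195, 60), (196, 69), (197, 100), (198, 121), (199, 125), (200, 126), (201, 126)]
360 [(174, 127), (175, 126), (176, 126), (177, 124), (178, 117), (179, 105), (180, 101), (181, 103), (182, 106), (183, 107), (184, 103), (185, 86), (186, 58), (187, 53), (188, 72), (189, 92), (190, 102), (191, 106), (192, 108), (193, 107), (194, 92), (195, 62), (196, 66), (197, 98), (198, 121), (199, 125), (200, 126), (201, 125)]
363 [(174, 126), (175, 126), (176, 126), (177, 124), (178, 116), (179, 105), (180, 100), (181, 102), (182, 106), (183, 108), (184, 104), (185, 88), (186, 69), (187, 76), (188, 91), (189, 97), (190, 102), (191, 105), (192, 109), (193, 109), (194, 95), (195, 72), (196, 81), (197, 106), (198, 122), (199, 126), (200, 126), (201, 126)]
0.016 0.054 [361.06538973 178.88449963]
0.001 0.054 [361.21227916 185.51128545]
-0.001 0.054 [361.23189436 186.39620734]
-0.016 0.054 [361.37923344 193.043279  ]
-0.016 0.006 [359.65946117 195.31035219]
0.001 0.006 [359.5023796  188.10711203]
((24.491724014282227, 7.618109703063965), (4.8934478759765625, 5.5195159912109375), 124.77680206298828) [[331.67897718 184.28961851]]
```

Run:
```python
from h import *
th=-np.pi/2
rel([([.55,-.12,.16],th),([.575,-.064,.14],th),([.575,-.064,.042],th)])
```

```text
from [ 0.4847 -0.291   0.1939] -1.25 t 38.275 gap -0.002 F [-0.2  0.3 -0.6]
tx 0.1724 ty 0.0615 tz 0.0339 spin 88.7
tx 0.2289 ty 0.0853 tz 0.0539 spin 88.7
tx 0.2289 ty 0.0853 tz 0.1519 spin 88.7
```

>>> servo_tool(
  moves=[-1,0.03,0.01,0,10,-1,0.06,0.02,0,20,-1,0.09,0.03,0.01,30,-1,0.12,0.04,0.02,40,-1,0.15,0.055,0.03,50,-1,0.18,0.065,0.034,60,-1,0.21,0.075,0.04,70,-1,0.2289,0.085,0.05,80],
)

```text
t: 39.28
tcp_pos: [0.5753, -0.0627, 0.1439]
orientation: [-0.001, 0.997, 0.074, 0.0]
wrist_force: [0.0, -0.6, -0.0]
finger_gap: -0.004
```

Run:
```python
from h import *
th=-np.pi/2
rel([([.575,-.064,.14],th),([.575,-.064,.042],th)])
```

```text
from [ 0.5753 -0.0627  0.1439] -81.52 t 39.275 gap -0.004 F [ 0.  -0.6 -0. ]
tx -0.0005 ty 0.0012 tz 0.0039 spin 8.5
tx -0.0005 ty 0.0012 tz 0.1019 spin 8.5
```

>>> servo_tool(
  moves=[-1,0,0.001,0.01,8.5,-1,0,0.001,0.04,8.5,-1,0,0.001,0.08,8.5,-1,0,0.001,0.1,8.5,-1,0,0.001,0.1,8.5],
)

```text
t: 39.9
tcp_pos: [0.5736, -0.0657, 0.0426]
orientation: [-0.001, 1.0, 0.001, -0.002]
wrist_force: [0.6, 1.1, -0.2]
finger_gap: 0.001
```

Run:
```python
from h import *
s=manip.snapshot('side')
cropc(s,280,110,100,100,7,'s1.png',10,160)
rel([])
```

```text
from [ 0.5746 -0.0665  0.0438] -89.87 t 39.95 gap 0.004 F [0.8 0.  0.4]
```

View pics/s1.png

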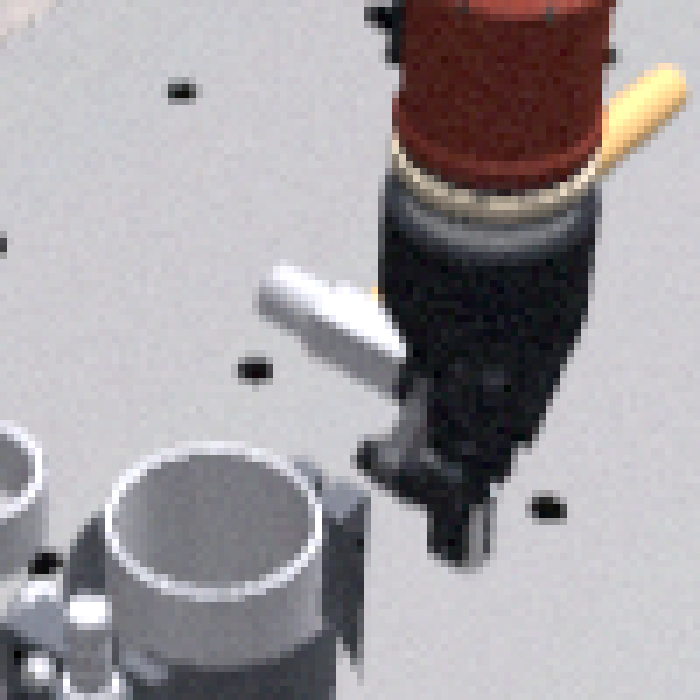

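>>> servo_tool(
  moves=[-1,0.008,0,0.001,0,-1,0.016,0,0.001,0,-1,0.022,0,0.001,0,-1,0.026,0,0.001,0,-1,0.026,0,0.001,0],
)

```text
t: 40.58
tcp_pos: [0.601, -0.0677, 0.043]
orientation: [0.0, 1.0, 0.0, 0.0]
wrist_force: [-0.4, 0.6, -0.1]
finger_gap: 0.002
```

>>> servo_tool(
  moves=[-1,0.001,0,0,0,-1,0.002,0,0,0,-1,0.002,0,0,0],
)

```text
t: 40.95
tcp_pos: [0.6027, -0.0676, 0.043]
orientation: [0.0, 1.0, 0.0, -0.0]
wrist_force: [-0.8, -0.3, -0.1]
finger_gap: -0.0
```

>>> servo_tool(
  moves=[-1,0.001,0,0,0,-1,0.002,0,0,0,-1,0.002,0,0,0],
)

```text
t: 41.32
tcp_pos: [0.6045, -0.0676, 0.0429]
orientation: [-0.0, 1.0, 0.0, -0.0]
wrist_force: [-1.5, -0.6, 0.2]
finger_gap: 0.003
```

>>> servo_tool(
  moves=[-1,-0.004,-0.003,0,0,-1,-0.004,-0.006,0,0,-1,-0.001,-0.006,0,0,-1,0.001,-0.006,0,0,-1,0.002,-0.006,0,0,-1,0.002,-0.006,0,0],
)

```text
t: 42.08
tcp_pos: [0.6059, -0.0614, 0.0429]
orientation: [-0.0, 1.0, 0.0, -0.001]
wrist_force: [-3.6, 1.6, 3.3]
finger_gap: 0.001
```

>>> servo_tool(
  moves=[-1,0.001,0,0,0,-1,0.002,0,0,0,-1,0.002,0,0,0],
)

```text
t: 42.45
tcp_pos: [0.6089, -0.0619, 0.0429]
orientation: [0.0, 1.0, 0.0, 0.0]
wrist_force: [-2.3, -0.1, -0.5]
finger_gap: -0.009
```

>>> servo_tool(
  moves=[-1,0.001,0,0,0,-1,0.002,0,0,0,-1,0.002,0,0,0],
)

```text
t: 42.82
tcp_pos: [0.6106, -0.0619, 0.0428]
orientation: [0.0, 1.0, 0.0, -0.0]
wrist_force: [-2.5, -0.8, -0.7]
finger_gap: 0.001
```

>>> servo_tool(
  moves=[-1,0.001,0,0,0,-1,0.002,0,0,0,-1,0.002,0,0,0],
)

```text
t: 43.2
tcp_pos: [0.6107, -0.062, 0.0428]
orientation: [-0.0, 1.0, 0.0, -0.002]
wrist_force: [-5.6, -0.9, 1.0]
finger_gap: 0.0
```

Run:
```python
from h import *
s=manip.snapshot('side')
cropc(s,280,140,80,80,8,'s2.png',10,160)
rel([])
```

```text
from [ 0.6107 -0.0619  0.0428] -89.99 t 43.25 gap 0.0 F [-6.1 -1.5  1.1]
```

View pics/s2.png

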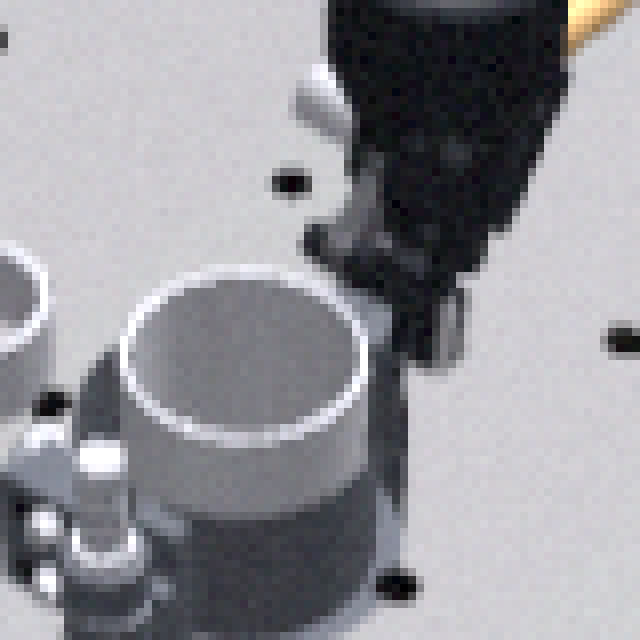

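>>> servo_tool(
  moves=[-1,0.001,0,0,0,-1,0.001,0,0,0,-1,-0.01,0,0,0,-1,-0.04,0,0,0,-1,-0.07,0,-0.05,0,-1,-0.09,0.04,-0.1,0,-1,-0.1,0.09,-0.12,0,-1,-0.1,0.14,-0.14,0],
)

```text
t: 44.25
tcp_pos: [0.5139, -0.2033, 0.1855]
orientation: [0.001, 1.0, 0.001, 0.003]
wrist_force: [0.4, 0.1, -0.3]
finger_gap: 0.0
```

>>> servo_tool(
  moves=[-1,0,0.05,0,0,-1,0,0.1,0,0,-1,0,0.1,0,0,-1,0,0.1,0,0],
)

```text
t: 44.75
tcp_pos: [0.5139, -0.3011, 0.1832]
orientation: [-0.0, 1.0, 0.001, 0.001]
wrist_force: [0.6, 1.7, -0.8]
finger_gap: 0.001
```

Run:
```python
from h import *
s=manip.snapshot('side');t=manip.snapshot('top');save(t,'top10.png')
im=t['color'].astype(float).mean(2)
for c0,c1 in((357,359),(360,362)):
    print(c0,[(r,int(im[r,c0:c1+1].mean())) for r in range(174,202)])
ims=[]
cropc(t,344,170,30,34,13,'q.png',30,140);a=cv2.imread('pics/q.png')
cropc(s,315,165,30,34,13,'q.png',10,140);b=cv2.imread('pics/q.png')
cv2.imwrite('pics/u1.png',np.hstack([a,b]))
cropc(t,270,130,120,110,6,'u2.png',10,160);cropc(s,250,130,130,110,6,'u3.png',10,160)
rel([])
```

```text
357 [(174, 128), (175, 128), (176, 128), (177, 126), (178, 116), (179, 104), (180, 102), (181, 104), (182, 106), (183, 107), (184, 105), (185, 93), (186, 88), (187, 100), (188, 104), (189, 106), (190, 106), (191, 100), (192, 80), (193, 64), (194, 87), (195, 117), (196, 127), (197, 128), (198, 128), (199, 128), (200, 129), (201, 128)]
360 [(174, 129), (175, 128), (176, 128), (177, 127), (178, 119), (179, 107), (180, 103), (181, 105), (182, 107), (183, 109), (184, 106), (185, 93), (186, 87), (187, 100), (188, 107), (189, 109), (190, 110), (191, 101), (192, 80), (193, 61), (194, 88), (195, 120), (196, 128), (197, 128), (198, 128), (199, 128), (200, 129), (201, 128)]
from [ 0.5141 -0.2998  0.183 ] -89.8 t 44.85 gap -0.001 F [ 0.6  0.2 -0.2]
```

View pics/u1.png

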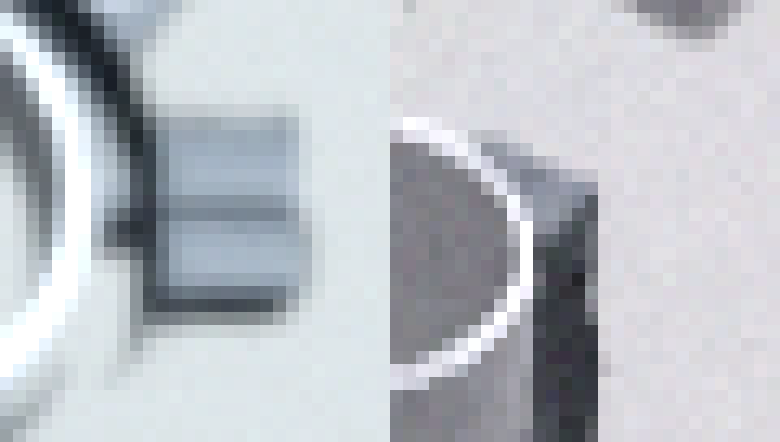

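View pics/u2.png

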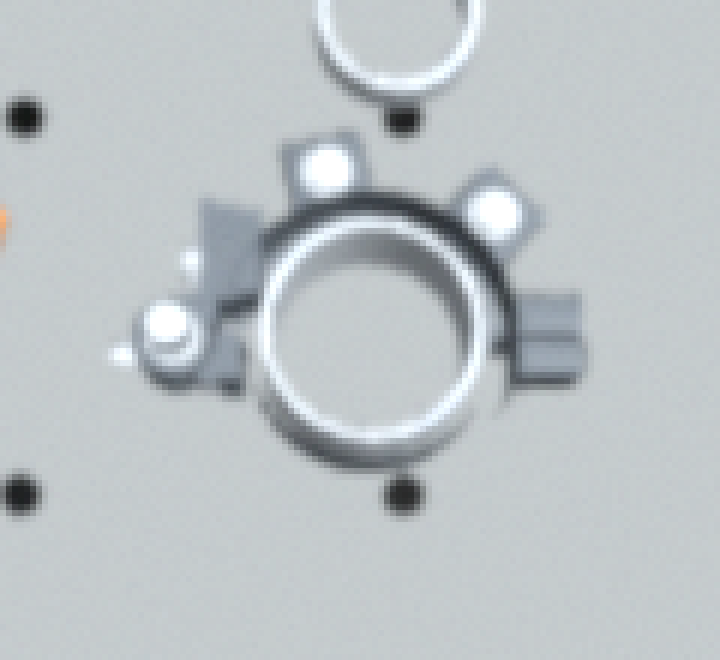

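View pics/u3.png

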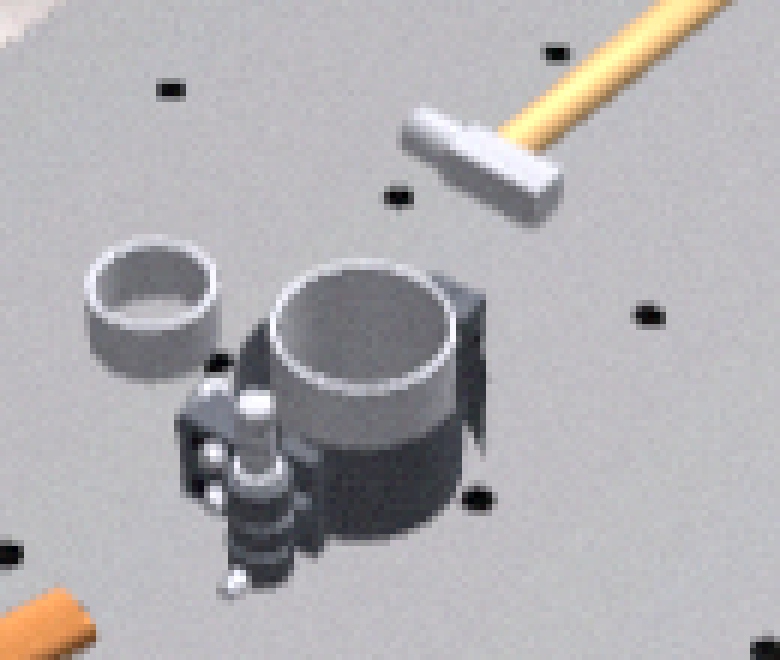

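Run:
```python
from h import *
print(manip.close_job(), manip.get_state()['t'])
```

```text
the job is handed in; nothing more can be done
the job is handed in; nothing more can be done
```

The loose half is hung in the fork, pinned and swung shut round the pipe. I handed the job in at about 45 s, with the arm well clear. No verdict was reported.

**What I did**
- I gripped the half by its wall and slid it into the fork, standing open by about 1.49 rad. It butted at about 3.5 N, then I let go.
- I took the bright pin with the long slim head from the stand and pushed it down through all three knuckles. It stopped hard, with up to 25 N at the wrist.
- I swung the half shut by pushing its lug with shut fingers.

**Last checks**
- **Pin:** after I let go, a touch with shut fingers found its head at 102 mm, which is the home height. Later pictures show it unchanged.
- **Lugs:** in the last top picture they meet. I estimate half_ear at about +1 mm against clamp_ear.
- **Bystanders:** I touched none of them. I did not measure their final positions, but those in the last close-up pictures look unmoved.

**What went wrong or disagreed**
- The first closing push stalled at about 11 N with the lug still about 4 to 5 mm open. I took this to be the sloped back of the finger riding on the lug's edge. A second push with the finger's side closed it at about 6 N.
- The camera estimates and the arm's own readings differed by 1 to 2 mm. I placed the half and the pin by comparing them with the fork in the pictures.
- The forces between the parts cannot be read directly, so the damage limits are inferred from the wrist force only.

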